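# Pack the batch-check kit tray

### The arm

A 6-joint arm with a two-finger parallel gripper is mounted at the origin on a cart in front of the work surface, level with it; the furniture and walls round the work are solid. World frame = base frame: x ahead of the robot, y to its left, z up, the work surface at z = 0. Lengths are in m, angles in rad, forces in N, time in s.
With the tool pointing down it reaches from about 0.3 to 0.775 m from the base axis. Payload 14.6 kg.
Tool frame: the origin (TCP) lies at the very end of the fingers, on their centre line; the grasp point (between the pads) lies ctrl.tcp_to_grasp behind it (ctrl.tcp_to_grasp is the distance from the TCP to the grasp point, in m); x points along the fingers, y is the direction in which the jaws open and shut, and the axes are right-handed (so a half turn about x gives the same grasp; the last joint's range is limited). The gripper opens to 94 mm and grips with 3 to 60 N. Pads are 16 mm wide; open, the fingers measure 119 mm over their backs; the gripper's body (75 mm by 177 mm) begins 78 mm behind the grasp point.
Start: joints at [1.165, 0.3, 1.521, -0, 1.321, -0.067], TCP at [0.183, 0.519, 0.205] pointing down, gripper open.
Joint ranges: [-3.03, 3.03], [-0.79, 2.21], [0.23, 2.52], [-1.04, 4.18], [0, 3.07], [-2.55, 2.55]. Speed limits (rad/s): [2.22, 2.22, 2.57, 3.14, 3.14, 3.14].

### API

Orientations are given as [roll, pitch, yaw] about the fixed x, y, z axes, in that order (R = Rz(yaw) Ry(pitch) Rx(roll)).
In Python, from station import ctrl gives the robot as it stands.
- The arm moves only by the tool play_rows, never from a script. Its argument "increments" is a list that holds one entry, the list of rows, each a list of 5 numbers: the closure in counts, from 0 (fully open) to 255 (shut), then the shift along the tool's x, y, z in cm, then the turn about the tool's x in degrees. A call has 1 to 12 rows; each row shifts and turns the commanded pose from where the row before left it, along the tool's axes as they then stand; what a row does not reach is not made up. A row lasts 1/12 s, in which the tool goes at most 41.7 mm and 7.16 degrees, less where a joint would pass 70% of its speed; a pose out of reach is approached as far as the arm can. A call is refused whole if a number of a shift passes 4.17 or a number of a turn 7.16, either way. A call with a gripper value outside its range is refused whole. The fingers move at their own pace and stop on an object; "newtons" is the grip in N (left out, the last holds). Time passes only in rows, so rows that do not move let the fingers close. It gives the time, the measured TCP pose, the force and the opening at its end, in the units of the state.
- ctrl.get_obs(): the state, without advancing time (a new reading comes with each control period).
- ctrl.camera(name): name is "scene" or "top" or "wrist"; returns the picture (480x640x3 uint8, red, green, blue); there is no depth.
- ctrl.calibration(name): a dict with "fx", "fy", "cx", "cy" (pixels), "rvec" (rotation vector, rad) and "tvec" (3), from world to camera coordinates, as OpenCV has them; the wrist camera has in their place "T_tool_cam" (4x4, takes a point from camera to tool coordinates, whose origin is the TCP and whose axes are the tool frame's). Camera axes: x right, y down, z forward; pixel columns grow to the right and rows downward; lengths in m; the calibration is good to about 2 mm. A picture is of the moment at which its call begins: read the wrist's pose just before it. calibration takes no time and is no camera call.
- ctrl.hand_in(): hands the job in, once; it reports no verdict.
The state is a dict: "time_s": time; "qpos": joint angles; "joint_vel": joint speeds; "tau": joint torques, N m; "ee_pos": TCP position; "eef_rot": TCP orientation; "force": force on the tool from outside, world axes, zero at the start; "moment": the same for the moment, N m; "grip_width": finger opening in m.
Only numpy, scipy, OpenCV 4.12 (cv2) and the standard library are available. Lean on these libraries where they do the work, as an engineer would, in place of code of your own. Each camera call takes 0.05 s, during which the arm holds its last target.

### The job

Using the things lying on the open front part of the table (not those kept behind, round the scale and sealer), pack the batch-check kit into the shallow steel tray, each thing wholly inside its own fenced place and flat on the floor there: lay the marker pen along the long lane, stand the date stamp upright in the small rectangular pocket turned to fit it, stand the short sample pot upright in the round nest beside it, and lay the tally counter face up in the wide pocket. Leave the look-alikes (probe thermometer, tall sample pot and round timer) where they stand.

Things in the scene. Friction and masses are not known exactly. Their poses are not given: they have to be found in the camera images.
- marker_pen: White marker pen with a grey cap, lying, 17 x 140 x 19 mm, blunt at both ends. It does not roll. Origin: on the table under its middle; y along its length, z up. Grip across its 16 mm barrel (along its x).
- date_stamp: Black hand stamp standing upright, 100 mm tall. Base 28 mm (x) by 46 mm (y), 46 mm high; a thin stem above it; a round grip 34 mm across from 63 to 100 mm height. The plunger does not move. It fits its pocket with its y along the y of the insert, either way round. Origin: centre of its underside; z up.
- tally_counter: White tally counter lying on its back, face up, 24 mm high, 68 mm (x) by 55 mm (y) over all. Its round body, 46 mm across, is centred 10 mm to +x and 2.5 mm to +y of the origin; a wire finger ring lies on the -x side and a short fixed thumb lever sticks out on the -y side (to y = -28 mm). Origin: centre of the whole outline, at the underside; z up. Grip across the round body, for instance along the line halfway between its +x and +y axes, which passes between ring and lever.
- short_pot: Short white sample pot, a closed screw-top jar 44 mm across the body (up to 20 mm height) and 50 mm tall, upright; its neck is 36 mm and its cap, from 34 to 50 mm height, 40 mm across: grip the cap or the body. Origin: centre of its underside; z up.
- pen_insert: Grey plastic insert of the kit tray with one long lane, 156 mm (x) by 46 mm (y) inside, centred on it: place of the marker pen. The floor inside is 9 mm above the table; the low fence rises 6 mm above that floor. Fixed; origin at the centre of its underside, 5 mm above the table; x along its 168 mm length, y across its 81 mm width, z up.
- stamp_pot_insert: Grey plastic insert of the kit tray with two places: a rectangular pocket 46 mm (x) by 64 mm (y) inside, centred at x = -42 mm, y = 0: place of the date stamp; and a round nest 64 mm across inside, centred at x = +42 mm, y = 0: place of the short pot. The floor inside is 9 mm above the table; the low fence rises 6 mm above that floor. Fixed; origin at the centre of its underside, 5 mm above the table; x along its 168 mm length, y across its 81 mm width, z up.
- counter_insert: Grey plastic insert of the kit tray with one wide pocket, 88 mm (x) by 72 mm (y) inside, centred on it: place of the tally counter. The floor inside is 9 mm above the table; the low fence rises 6 mm above that floor. Fixed; origin at the centre of its underside, 5 mm above the table; x along its 168 mm length, y across its 81 mm width, z up. The three inserts lie side by side, 84 mm apart, in a steel tray of 182 x 266 mm with a rim 16 mm high; their order changes.
- probe_thermometer: White folding probe thermometer, lying, 32 x 232 x 20 mm, a slim case with a thin steel probe: looks like the pen, does not belong. Origin: under its middle; y along its length.
- tall_pot: Tall white sample pot, 44 mm across like the short one but 90 mm tall: does not belong. Origin: centre of its underside; z up.
- round_timer: Plain round white timer, 52 mm across, 29 mm high, with a grey bar grip on top, no ring and no lever: looks like the counter, does not belong. Origin: centre of its underside; z up.
Mind the look-alikes: they are no part of the job. What is shaped like the date_stamp but orange is not meant.

How it is judged:
At the end, for the whole second after the job is handed in: Each kit thing at rest, upright or flat (0.08 rad), on its place's floor (origin 1-6.5 mm over the insert's), x and y from the place's centre: pen 13, 18 mm and 0.3 rad; stamp 13, 13; pot 13.5, 13.5; counter 18, 14. Look-alikes within 20 mm of their start (x of marker_pen in the frame of pen_insert between -0.013 and 0.013 m and y of marker_pen in the frame of pen_insert between -0.018 and 0.018 m and z of marker_pen in the frame of pen_insert between 0.001 and 0.0065 m and angle between each of marker_pen, date_stamp, short_pot, tally_counter's own z axis and vertical below 0.08 rad and linear speed of each of marker_pen, date_stamp, short_pot, tally_counter below 0.02 m/s and angular speed of each of marker_pen, date_stamp, short_pot, tally_counter below 0.2 rad/s and angle between the y axis of marker_pen and the x axis of pen_insert, either way round below 0.3 rad and x of date_stamp in the frame of stamp_pot_insert between -0.055 and -0.029 m and y of date_stamp in the frame of stamp_pot_insert between -0.013 and 0.013 m and z of date_stamp in the frame of stamp_pot_insert between 0.001 and 0.0065 m and x of short_pot in the frame of stamp_pot_insert between 0.0285 and 0.0555 m and y of short_pot in the frame of stamp_pot_insert between -0.0135 and 0.0135 m and z of short_pot in the frame of stamp_pot_insert between 0.001 and 0.0065 m and x of tally_counter in the frame of counter_insert between -0.018 and 0.018 m and y of tally_counter in the frame of counter_insert between -0.014 and 0.014 m and z of tally_counter in the frame of counter_insert between 0.001 and 0.0065 m and distance of each of probe_thermometer, tall_pot, round_timer from where it was at the start of the episode below 0.02 m); the robot touches nothing.
It fails at once if a look-alike is moved more than 20 mm or tipped over (distance of any of probe_thermometer, tall_pot, round_timer from where it was at the start of the episode above 0.02 m or angle between tall_pot's own z axis and vertical above 0.5 rad).
It also fails if it takes over 115 s, if anything falls off the work surface, if the arm or the gripper's body presses on something with over 40 N, if the wrist force passes 120 N, or if a joint passes its speed limit or range.

## Working session

There is one attempt and no reset: what is moved stays moved. The work goes in short steps, Python scripts to look and compute and a tool call to move; the robot and the scene stay as the last step left them, time stands still between calls to the robot, and variables do not carry over. Pictures are saved under pics/ and viewed, and the job is handed in when it is done.

Besides the shell and the picture viewer there is one more tool, called after "Emit:" as a command line: name --argument value ..., lists and objects as JSON in quotes. play_rows: Moves the arm, as the interface text tells. Its arguments: {"type":"object","properties":{"increments":{"type":"array"},"newtons":{"type":"number"}},"required":["increments"]}

```bash
ls; mkdir -p pics; python3 - <<'E'
from station import ctrl
import cv2
o=ctrl.get_obs()
print(o, ctrl.tcp_to_grasp)
for n in ["scene","top","wrist"]:
    cv2.imwrite(f"pics/{n}0.png",ctrl.camera(n)[:,:,::-1])
    print(n,ctrl.calibration(n))
E
```

```text
pics
{'time_s': 0.0, 'qpos': array([ 1.16544042e+00,  3.00451622e-01,  1.52162411e+00, -2.91259373e-05,
        1.32069279e+00, -6.65768381e-02]), 'joint_vel': array([ 4.94698655e-04,  6.25172201e-04, -1.49242855e-03, -3.67018756e-05,
       -1.46617949e-03, -1.09269461e-03]), 'tau': array([-3.48988069e-03, -5.31794751e+01, -3.52736771e+01,  7.06623774e-02,
        2.43997585e-02, -8.42062036e-05]), 'ee_pos': array([0.18267219, 0.5184819 , 0.20487882]), 'eef_rot': array([-1.61338582,  1.56962013, -1.95215766]), 'force': array([-0.06187831, -0.43410631,  0.26919724]), 'moment': array([0.02177874, 0.02602556, 0.02143092]), 'grip_width': 0.09428654520736393} 0.0188
scene {'fx': 473.8161222000945, 'fy': 473.8161222000945, 'cx': 314.31343004507914, 'cy': 234.65557434435863, 'rvec': array([ 2.10887145, -1.23528738,  0.46246143]), 'tvec': array([-0.223384  ,  0.37754037,  0.9653813 ])}
top {'fx': 591.3925881421343, 'fy': 591.3925881421343, 'cx': 319.0493272080355, 'cy': 245.13103838670193, 'rvec': array([ 2.12041836, -2.12749462,  0.19274015]), 'tvec': array([0.04152835, 0.52128984, 1.35746309])}
wrist {'fx': 423.23436844326386, 'fy': 423.23436844326386, 'cx': 321.0003288619309, 'cy': 240.6055051695399, 'T_tool_cam': array([[ 1.22892517e-03, -2.34440286e-01,  9.72129745e-01,
        -1.79517692e-01],
       [ 9.99999226e-01,  4.78691518e-04, -1.14871461e-03,
        -7.65022074e-04],
       [-1.96045282e-04,  9.72130404e-01,  2.34440693e-01,
        -6.83013811e-02],
       [ 0.00000000e+00,  0.00000000e+00,  0.00000000e+00,
         1.00000000e+00]])}
```

View pics/scene0.png

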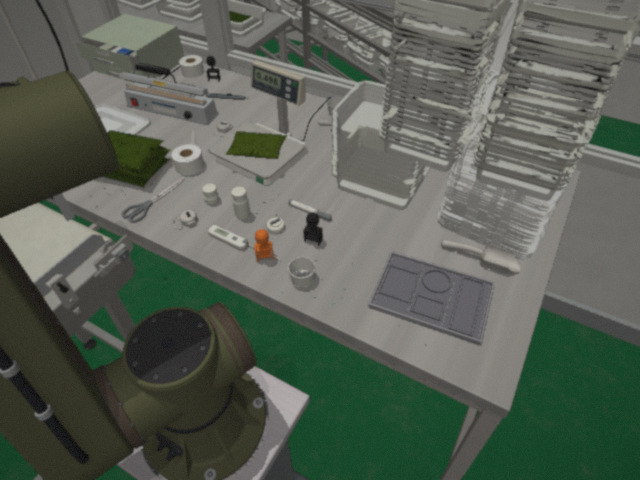

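View pics/top0.png

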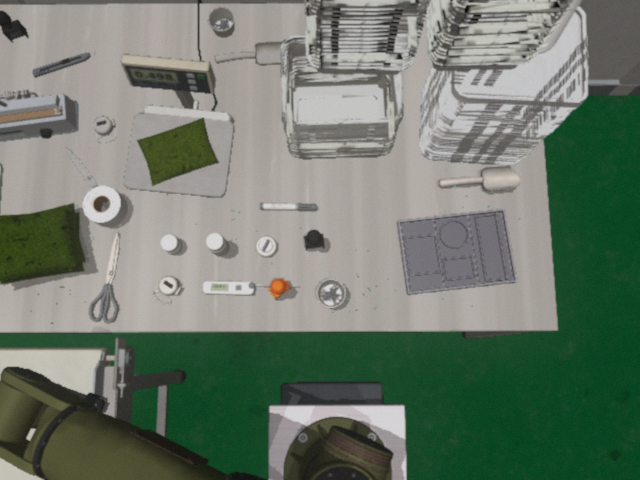

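View pics/wrist0.png

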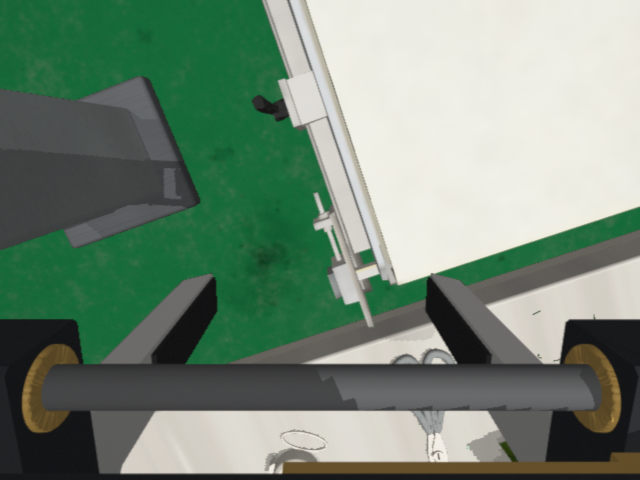

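The top view shows the kit. The marker pen is at (288,207), short pot (170,243), tall pot (216,243), timer (266,246) and black stamp (315,240). The counter is at (168,287), thermometer (230,288), orange stamp (278,288), an extra cup (332,293) and the tray at (457,252). I'll zoom in on these and write helpers.

```bash
cat > h.py <<'E'
import numpy as np, cv2
from scipy.spatial.transform import Rotation as R
from station import ctrl
def cam(n):
    c=ctrl.calibration(n); K=np.array([[c['fx'],0,c['cx']],[0,c['fy'],c['cy']],[0,0,1]])
    return c,K
def pose(o=None):
    o=o or ctrl.get_obs(); T=np.eye(4); T[:3,:3]=R.from_euler('xyz',o['eef_rot']).as_matrix(); T[:3,3]=o['ee_pos']; return T
def camT(n,T=None):  # world<-cam
    c,K=cam(n)
    if n=='wrist': return (pose() if T is None else T)@c['T_tool_cam'],K
    Rm=cv2.Rodrigues(c['rvec'])[0]; M=np.eye(4); M[:3,:3]=Rm.T; M[:3,3]=-Rm.T@c['tvec']; return M,K
def ray(n,uv,z,T=None):
    M,K=camT(n,T); uv=np.atleast_2d(uv).astype(float)
    d=(np.linalg.inv(K)@np.c_[uv,np.ones(len(uv))].T).T@M[:3,:3].T
    s=(z-M[2,3])/d[:,2]; return M[:3,3]+s[:,None]*d
def proj(n,P,T=None):
    M,K=camT(n,T); P=np.atleast_2d(P); p=(P-M[:3,3])@M[:3,:3]; q=p@K.T; return q[:,:2]/q[:,2:]
E
python3 - <<'E'
from h import *
im=cv2.imread('pics/top0.png')
cv2.imwrite('pics/top0a.png',cv2.resize(im[190:330,140:360],None,fx=3.6,fy=3.6,interpolation=cv2.INTER_CUBIC))
cv2.imwrite('pics/top0b.png',cv2.resize(im[195:305,385:530],None,fx=5,fy=5,interpolation=cv2.INTER_CUBIC))
for n in('top','scene'): print(camT(n)[0])
for nm,uv,z in [('pen',(288,207),.019),('spot',(170,243),.05),('stamp',(315,240),.1),('counter',(168,287),.024),('tray',(457,252),.01)]:
    print(nm,ray('top',uv,z))
E
```

```text
[[-0.00305752 -0.9831749   0.18264108  0.26471754]
 [-0.9999909   0.0035497   0.0023679   0.03646321]
 [-0.00297638 -0.18263218 -0.9831768   1.42995413]
 [ 0.          0.          0.          1.        ]]
[[ 0.49566285 -0.6420216   0.5849159  -0.21155464]
 [-0.86829632 -0.35119764  0.35031661 -0.39956132]
 [-0.01948975 -0.68151925 -0.73154061  0.95916296]
 [ 0.          0.          0.          1.        ]]
pen [[0.62236951 0.11584111 0.019     ]]
spot [[0.52749697 0.39402013 0.05      ]]
stamp [[0.52376826 0.04890702 0.1       ]]
counter [[0.42548568 0.40093742 0.024     ]]
tray [[ 0.51027128 -0.29599422  0.01      ]]
```

View pics/top0a.png

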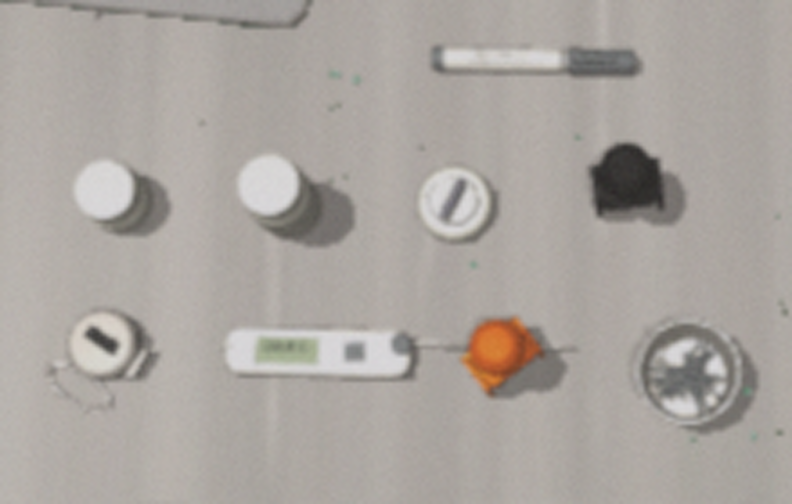

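View pics/top0b.png

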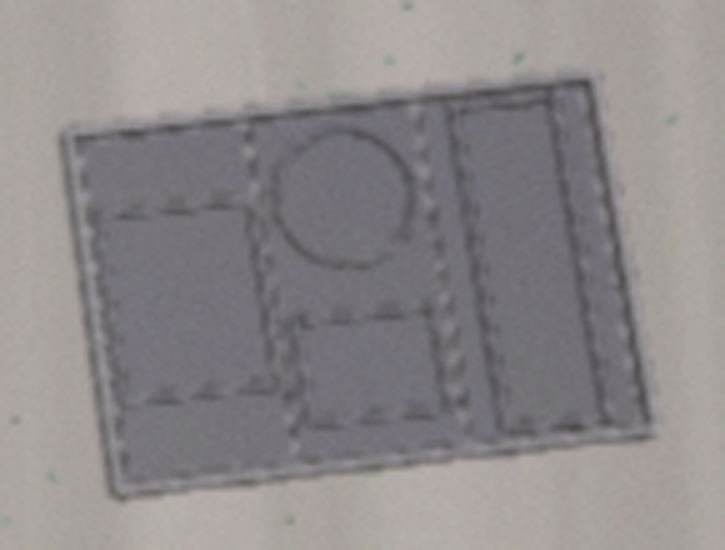

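```bash
python3 - <<'E'
from h import *
print(pose().round(4))
c=np.array([[65,130],[590,80],[655,435],[115,497]])/5+[385,195]-.0
P=ray('top',c,.016); print('tray',P.round(4)); print([np.linalg.norm(P[i]-P[(i+1)%4]) for i in range(4)],P.mean(0))
f=lambda a: np.array(a)/5+[385,195]
for nm,q in [('counterpocket',[(100,215),(248,205),(272,385),(125,402)]),('stamp',[(297,323),(435,308),(450,412),(307,425)]),('pen',[(452,110),(550,98),(608,425),(502,432)])]:
    P=ray('top',f(q),.015); print(nm,P.mean(0).round(4),[np.linalg.norm(P[i]-P[(i+1)%4]).round(4) for i in range(4)])
print('nest',ray('top',f((343,199)),.015))
im=cv2.imread('pics/top0.png'); hsv=cv2.cvtColor(im,cv2.COLOR_BGR2HSV)
g=im.astype(int)
s=im[190:330,140:360]; 
print(s[188-190+8,5], hsv[243,170],hsv[207,280],hsv[287,168],hsv[230,200])
E
```

```text
[[-3.000e-04  3.324e-01  9.432e-01  1.827e-01]
 [-8.000e-04  9.432e-01 -3.324e-01  5.186e-01]
 [-1.000e+00 -8.000e-04 -1.000e-04  2.050e-01]
 [ 0.000e+00  0.000e+00  0.000e+00  1.000e+00]]
tray [[ 0.5868 -0.1537  0.016 ]
 [ 0.611  -0.4121  0.016 ]
 [ 0.4356 -0.4328  0.016 ]
 [ 0.4067 -0.1727  0.016 ]]
[np.float64(0.25957623365790855), np.float64(0.17660516253765368), np.float64(0.2617690589966267), np.float64(0.18113564631730159)] [ 0.51002158 -0.29284064  0.016     ]
counterpocket [ 0.5017 -0.2102  0.015 ] [np.float64(0.0725), np.float64(0.089), np.float64(0.0716), np.float64(0.0924)]
stamp [ 0.4693 -0.2989  0.015 ] [np.float64(0.0675), np.float64(0.051), np.float64(0.0693), np.float64(0.0498)]
pen [ 0.5192 -0.3767  0.015 ] [np.float64(0.0487), np.float64(0.1627), np.float64(0.0512), np.float64(0.1597)]
nest [[ 0.55201935 -0.28847758  0.015     ]]
[167 173 175] [165   2 216] [ 25   8 197] [ 23  12 186] [ 12  15 173]
```

```bash
python3 - <<'E'
from h import *
im=cv2.imread('pics/top0.png'); g=cv2.cvtColor(im,cv2.COLOR_BGR2GRAY)
def blobs(mask,off,amin):
    cs,_=cv2.findContours(mask,cv2.RETR_EXTERNAL,cv2.CHAIN_APPROX_NONE)
    for c in cs:
        if cv2.contourArea(c)>amin:
            c=c+np.array(off); (x,y),(w,h),a=cv2.minAreaRect(c); ec,er=cv2.minEnclosingCircle(c); print(f'c=({x:.1f},{y:.1f}) wh=({w:.1f},{h:.1f}) a={a:.1f} circ {np.round(ec,1)} r={er:.1f}')
roi=im[195:310,145:350].astype(int); hs=cv2.cvtColor(im[195:310,145:350],cv2.COLOR_BGR2HSV)
bg=cv2.medianBlur(im[195:310,145:350],5)
v=hs[...,2]
print('bright>188'); blobs(((v>188)*255).astype('uint8'),(145,195),20)
print('dark<70'); blobs(((v<75)*255).astype('uint8'),(145,195),15)
print('pen nonbg'); 
sub=g[198:216,255:325].astype(int); m=(abs(sub-170)>22)
blobs((m*255).astype('uint8'),(255,198),20)
E
```

```text
bright>188
c=(328.2,286.8) wh=(4.2,7.8) a=45.0 circ [328.  286.5] r=4.3
c=(276.3,285.8) wh=(9.9,10.6) a=45.0 circ [276.5 286. ] r=5.9
c=(227.5,287.3) wh=(49.2,11.8) a=1.7 circ [227.5 287. ] r=24.8
c=(167.5,285.0) wh=(16.0,15.0) a=90.0 circ [167.5 285. ] r=8.3
c=(265.0,246.0) wh=(18.0,18.0) a=90.0 circ [265.4 245.6] r=9.5
c=(168.0,241.5) wh=(15.0,16.0) a=90.0 circ [167.9 241.9] r=8.2
c=(213.5,240.5) wh=(15.0,15.0) a=90.0 circ [213.6 240.4] r=8.4
c=(279.0,206.0) wh=(4.0,32.0) a=90.0 circ [279.  205.5] r=16.0
dark<70
c=(313.9,238.7) wh=(17.6,18.1) a=86.6 circ [314.1 240.8] r=10.8
pen nonbg
c=(288.5,206.7) wh=(59.0,8.3) a=1.1 circ [288.5 208. ] r=29.5
```

Emit:
play_rows --increments '[[[0,0,-0.54,3.23,0],[0,0,-0.54,3.23,0],[0,0,-0.54,3.23,0],[0,0,-0.54,3.23,0],[0,0,-0.54,3.23,0],[0,0,-0.54,3.23,0],[0,0,-0.54,3.23,0],[0,0,-0.54,3.23,0],[0,0,-0.54,3.23,0],[0,0,-0.54,3.23,0],[0,0,0,0,6.3],[0,0,0,0,6.3]]]' --newtons 20

```text
time_s: 1.15
ee_pos: [0.4708, 0.3592, 0.2048]
eef_rot: [-1.965, 1.57, -2.531]
force: [-0.7, -0.3, -0.4]
grip_width: 0.0942
```

Emit:
play_rows --increments '[[[0,0,0,0,6.3],[0,0,0,0,6.3],[0,0,0,0,6.3],[0,0,0,0,6.3],[0,0,0,0,6.3],[0,0,0,0,6.3],[0,0,0,0,0],[0,0,0,0,0]]]'

```text
time_s: 1.82
ee_pos: [0.4694, 0.3604, 0.2052]
eef_rot: [-1.306, 1.57, -2.521]
force: [-0.3, -0.4, -0.6]
grip_width: 0.0938
```

```bash
python3 - <<'E'
from h import *
T=pose();print(T.round(4),ctrl.get_obs()['qpos'].round(2)); np.save('T1.npy',T)
cv2.imwrite('pics/w1.png',ctrl.camera('wrist')[:,:,::-1])
E
```

```text
[[-3.000e-04  9.374e-01  3.483e-01  4.694e-01]
 [-2.000e-04  3.483e-01 -9.374e-01  3.604e-01]
 [-1.000e+00 -4.000e-04  1.000e-04  2.052e-01]
 [ 0.000e+00  0.000e+00  0.000e+00  1.000e+00]] [ 0.59  0.39  1.4  -0.    1.35  0.24]
```

View pics/w1.png

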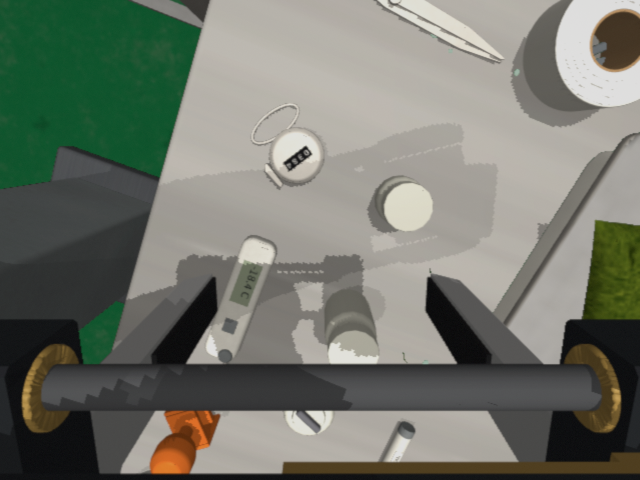

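The wrist view shows the counter body at (297,157), with its ring at (275,124) and lever at (273,176). The short pot's cap is at (407,206).

```bash
python3 - <<'E'
from h import *
T=np.load('T1.npy'); im=cv2.imread('pics/w1.png'); 
hs=cv2.cvtColor(im,cv2.COLOR_BGR2HSV); m=((hs[...,2]>196)*255).astype('uint8')
m=cv2.morphologyEx(m,cv2.MORPH_OPEN,np.ones((3,3)))
cs,_=cv2.findContours(m,cv2.RETR_EXTERNAL,cv2.CHAIN_APPROX_NONE)
for c in cs:
    x,y,w,h=cv2.boundingRect(c)
    if cv2.contourArea(c)>150 and 240<x<460 and y<240:
        ec,er=cv2.minEnclosingCircle(c); e=cv2.fitEllipse(c); print(np.round(ec,1),round(er,1),e,(x,y,w,h))
def P(uv,z): return ray('wrist',uv,z,T)[0]
b=P((297.5,157),.022); r=P((275,124),.003); l=P((273,177),.012)
print('body',b,'ring',r,'lever',l)
print('angle from ring',np.degrees(np.arctan2(*(b-r)[[1,0]])),np.linalg.norm((b-r)[:2]),'lever',np.degrees(np.arctan2(*(b-l)[[1,0]]))-90,np.linalg.norm((b-l)[:2]))
print('pot',P((407,206),.05),'top',ray('top',(169,242.5),.05))
print('body top',ray('top',(168.6,285.5),.024))
E
```

```text
[408.4 206.6] 24.4 ((408.21942138671875, 206.68621826171875), (45.584747314453125, 47.89640426635742), 44.80778121948242) (385, 183, 47, 48)
[296.  154.3] 23.7 ((295.5104675292969, 152.10076904296875), (40.55854415893555, 45.70301818847656), 106.6589584350586) (273, 131, 47, 43)
[440.  32.] 53.7 ((438.9228210449219, 32.09308624267578), (7.0484395027160645, 112.87845611572266), 117.80962371826172) (392, 7, 97, 50)
[451.5  29. ] 58.2 ((443.8529357910156, 20.54520606994629), (14.509212493896484, 126.04048156738281), 119.93099212646484) (401, 0, 102, 59)
body [0.43149604 0.40176438 0.022     ] ring [0.40295178 0.42036422 0.003     ] lever [0.41681213 0.37752422 0.012     ]
angle from ring -33.08883265608964 0.034069470689540506 lever -31.206123760998082 0.02834082490109566
pot [0.52733828 0.39772943 0.05      ] top [[0.52871549 0.39645108 0.05      ]]
body top [[0.42907973 0.39965956 0.024     ]]
```

Emit:
play_rows --increments '[[[0,0,0,0,6.4],[0,1,-1.42,-2.45,0],[0,2,-1.42,-2.45,0],[0,3,0,0,0],[0,3,0,0,0],[0,3,0,0,0],[0,3,0,0,0],[0,0,0,0,0],[0,0,0,0,0]]]'

```text
time_s: 2.62
ee_pos: [0.4299, 0.401, 0.055]
eef_rot: [-1.124, 1.568, -2.452]
force: [-0.1, 0.0, 0.7]
grip_width: 0.0938
```

```bash
python3 - <<'E'
from h import *
T=pose();print(T.round(4)); np.save('T2.npy',T)
cv2.imwrite('pics/w2.png',ctrl.camera('wrist')[:,:,::-1])
E
```

```text
[[-0.0018  0.9707  0.2404  0.4299]
 [-0.0015  0.2404 -0.9707  0.401 ]
 [-1.     -0.0021  0.001   0.055 ]
 [ 0.      0.      0.      1.    ]]
```

View pics/w2.png

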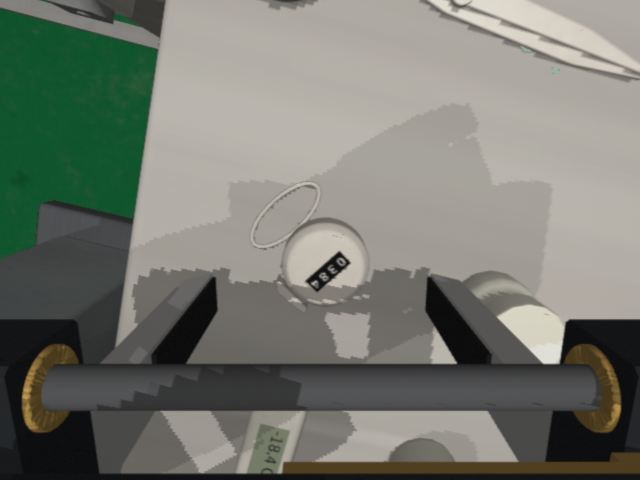

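```bash
python3 - <<'E'
from h import *
T=np.load('T2.npy')
for uv,z in [((325.5,260),.024),((325.5,263),.02),((282,262),.02),((369,262),.02),((325,218),.02)]:
    p=ray('wrist',uv,z,T)[0]; print(p.round(4),(T[:3,:3].T@(p-T[:3,3])).round(4))
b=ray('wrist',(325.5,261),.022,T)[0]
for nm,uv,z in [('ring',(286,215),.002),('lever',(292,294),.012),('txt1',(318,290),.024),('txt2',(346,255),.024)]:
    p=ray('wrist',uv,z,T)[0]; d=p-b;print(nm,np.degrees(np.arctan2(d[1],d[0])),np.linalg.norm(d[:2]))
E
```

```text
[0.4296 0.4071 0.024 ] [ 0.031   0.0012 -0.006 ]
[0.4303 0.4044 0.02  ] [ 0.035   0.0013 -0.0032]
[0.4078 0.3994 0.02  ] [ 0.0351 -0.0217 -0.0037]
[0.4524 0.4104 0.02  ] [ 0.035   0.0242 -0.0038]
[0.4241 0.4277 0.02  ] [ 0.035   0.001  -0.0274]
ring 150.45461929129723 0.03020044418913999
lever -116.05423551393824 0.028910984997681227
txt1 -90.45278620357004 0.015819824377873628
txt2 33.8381677973527 0.011225708616287475
```

Emit:
play_rows --increments '[[[60,0,0.1,-0.4,0],[60,1.5,0,0,0],[60,1.5,0,0,0],[60,1.2,0,0,0],[60,0.6,0,0,0],[60,0,0,0,0],[255,0,0,0,0],[255,0,0,0,0],[255,0,0,0,0],[255,0,0,0,0],[255,0,0,0,0],[255,0,0,0,0]]]'

```text
time_s: 3.67
ee_pos: [0.4304, 0.4056, 0.008]
eef_rot: [2.057, 1.57, 0.727]
force: [-0.7, -0.7, 4.9]
grip_width: 0.0457
```

Emit:
play_rows --increments '[[[255,-1.5,0,0,0],[255,-3,0,0,0],[255,-3.5,0,0,0],[255,-3.5,0,0,0],[255,-3.5,-0.43,3.83,0],[255,0,-0.43,3.83,0],[255,0,-0.43,3.83,0],[255,0,-0.43,3.83,0],[255,0,-0.43,3.83,0],[255,0,-0.43,3.83,0],[255,0,-0.43,3.83,0],[255,0,-0.43,3.83,0]]]'

```text
time_s: 4.67
ee_pos: [0.4686, 0.1054, 0.1506]
eef_rot: [1.496, 1.571, 0.166]
force: [0.3, 0.0, -0.0]
grip_width: 0.0452
```

Emit:
play_rows --increments '[[[255,0,-0.43,3.83,0],[255,0,-0.43,3.83,0],[255,0,-0.43,3.83,0],[255,0,-0.43,3.83,0],[255,0,-0.43,3.83,0],[255,0,-0.43,3.83,0],[255,0,-0.43,3.83,0],[255,0,-0.43,3.83,0],[255,0,0,0,-7],[255,0,0,0,-7],[255,0,0,0,-7],[255,0,0,0,-7]]]'

```text
time_s: 5.67
ee_pos: [0.5083, -0.1988, 0.1502]
eef_rot: [-2.723, 1.57, 2.724]
force: [0.3, 0.5, -1.4]
grip_width: 0.0447
```

Emit:
play_rows --increments '[[[255,0,0,0,-7],[255,0,0,0,-1],[255,2,0,0,0],[255,2,0,0,0],[255,0,0,0,0],[255,0,0,0,0]]]'

```text
time_s: 6.17
ee_pos: [0.5081, -0.1984, 0.1102]
eef_rot: [-2.867, 1.569, 2.712]
force: [0.4, 0.5, -0.7]
grip_width: 0.0451
```

```bash
python3 - <<'E'
from h import *
T=pose();print(T.round(4)); np.save('T3.npy',T)
cv2.imwrite('pics/w3.png',ctrl.camera('wrist')[:,:,::-1])
E
```

```text
[[-1.600e-03  6.473e-01  7.622e-01  5.081e-01]
 [ 7.000e-04  7.622e-01 -6.473e-01 -1.984e-01]
 [-1.000e+00 -5.000e-04 -1.700e-03  1.102e-01]
 [ 0.000e+00  0.000e+00  0.000e+00  1.000e+00]]
```

View pics/w3.png

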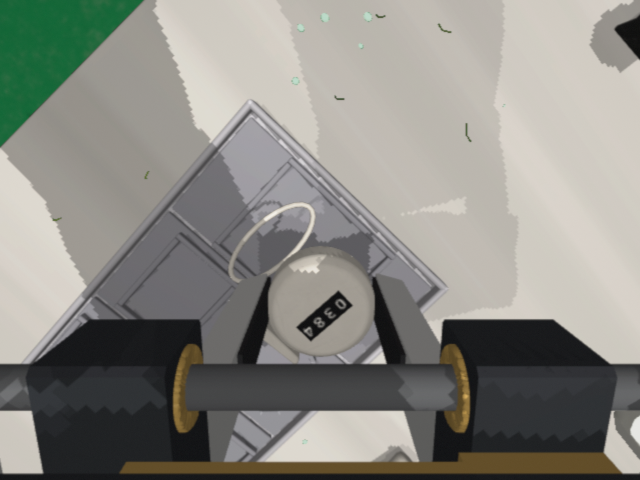

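```bash
python3 - <<'E'
from h import *
T=np.load('T3.npy')
for uv in [(252,101),(446,289),(259,119),(432,291)]: print(ray('wrist',uv,.016,T)[0].round(4))
# predicted tray corners: centre/yaw
c=np.array([.510,-.293]);a=np.radians(6.1);x=np.array([np.cos(a),np.sin(a)]);y=np.array([-x[1],x[0]])
for s,t in [(-1,1),(1,1)]: print('pred',(c+s*.091*x+t*.133*y).round(4))
b=ray('wrist',(322,302),.124,T)[0]; r=ray('wrist',(273,242),.104,T)[0]; d=b-r
print(b,r,np.degrees(np.arctan2(d[1],d[0])),np.linalg.norm(d[:2]))
# pocket edges visible: counter pocket corners
for uv in [(291,161),(216,241)]: print(ray('wrist',uv,.015,T)[0].round(4))
for s,t in [(-1,1),(-1,-1)]: print('pred pocket',(c+.084*y+s*.044*x+t*.036*y).round(4))
E
```

```text
[ 0.4107 -0.1732  0.016 ]
[ 0.587  -0.1549  0.016 ]
[ 0.4214 -0.1771  0.016 ]
[ 0.582  -0.1631  0.016 ]
pred [ 0.4054 -0.1704]
pred [ 0.5864 -0.1511]
[ 0.50650437 -0.19787876  0.124     ] [ 0.47623875 -0.20123509  0.104     ] 6.328008685578582 0.030451147780681007
[ 0.4537 -0.179   0.015 ]
[ 0.4608 -0.2519  0.015 ]
pred pocket [ 0.4535 -0.1784]
pred pocket [ 0.4611 -0.2499]
```

Emit:
play_rows --increments '[[[255,0,-0.45,0.76,0],[255,2.5,0,0,0],[255,2.5,0,0,0],[255,2,0,0,0],[255,1.2,0,0,0],[255,0.6,0,0,0],[255,0.3,0,0,0],[255,0,0,0,0]]]'

```text
time_s: 6.88
ee_pos: [0.5118, -0.2072, 0.02]
eef_rot: [0.231, 1.57, -0.471]
force: [-0.3, -0.8, 0.4]
grip_width: 0.0451
```

Emit:
play_rows --increments '[[[255,0.25,0,0,0],[255,0,0,0,0],[100,0,0,0,0],[100,0,0,0,0],[100,0,0,0,0],[100,-1,0,0,0],[100,-2,0,0,0],[100,-3,0,0,0],[60,-3,0,0,0],[0,-3,0,0,0],[0,0,0,0,0]]]'

```text
time_s: 7.8
ee_pos: [0.5135, -0.2078, 0.1438]
eef_rot: [0.251, 1.562, -0.451]
force: [-0.4, -0.9, 0.7]
grip_width: 0.0738
```

```bash
python3 - <<'E'
from h import *
T=pose();print(T.round(4),ctrl.get_obs()['qpos'].round(2)); np.save('T4.npy',T)
cv2.imwrite('pics/w4.png',ctrl.camera('wrist')[:,:,::-1])
E
```

```text
[[ 0.0084  0.6455  0.7637  0.5135]
 [-0.004   0.7637 -0.6455 -0.2078]
 [-1.      0.0023  0.009   0.1438]
 [ 0.      0.      0.      1.    ]] [-0.45  0.36  1.59 -0.    1.18 -1.32]
```

View pics/w4.png

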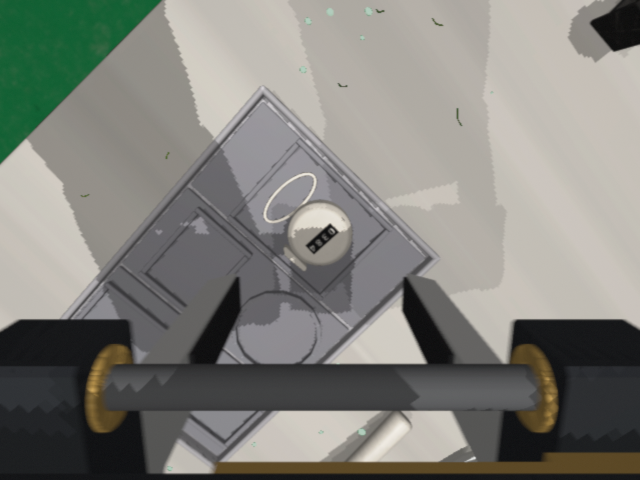

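Counter is in its pocket: body at (319,234), ring at (290,198). The next item is the stamp.

Emit:
play_rows --increments '[[[0,-0.9,2.8,-2.62,0],[0,-0.9,2.8,-2.62,0],[0,-0.9,2.8,-2.62,0],[0,-0.9,2.8,-2.62,0],[0,-0.9,2.8,-2.62,0],[0,-0.9,2.8,-2.62,0],[0,-0.9,2.8,-2.62,0],[0,0,0,0,6.3],[0,0,0,0,6.3],[0,0,0,0,6.3],[0,0,0,0,6.3],[0,0,0,0,6.3]]]'

```text
time_s: 8.85
ee_pos: [0.4975, 0.0613, 0.1994]
eef_rot: [-1.82, 1.57, -3.077]
force: [-0.0, -0.6, -0.9]
grip_width: 0.094
```

Emit:
play_rows --increments '[[[0,0,0,0,6.3],[0,0,0,0,6.3],[0,0,0,0,0],[0,0,0,0,0]]]'

```text
time_s: 9.18
ee_pos: [0.4976, 0.0612, 0.1996]
eef_rot: [-1.606, 1.57, -3.074]
force: [0.1, -0.5, 0.0]
grip_width: 0.094
```

```bash
python3 - <<'E'
from h import *
T=pose();print(T.round(4)); np.save('T5.npy',T)
cv2.imwrite('pics/w5.png',ctrl.camera('wrist')[:,:,::-1])
E
```

```text
[[-8.000e-04  9.947e-01  1.025e-01  4.976e-01]
 [-1.000e-04  1.025e-01 -9.947e-01  6.120e-02]
 [-1.000e+00 -8.000e-04 -0.000e+00  1.996e-01]
 [ 0.000e+00  0.000e+00  0.000e+00  1.000e+00]]
```

View pics/w5.png

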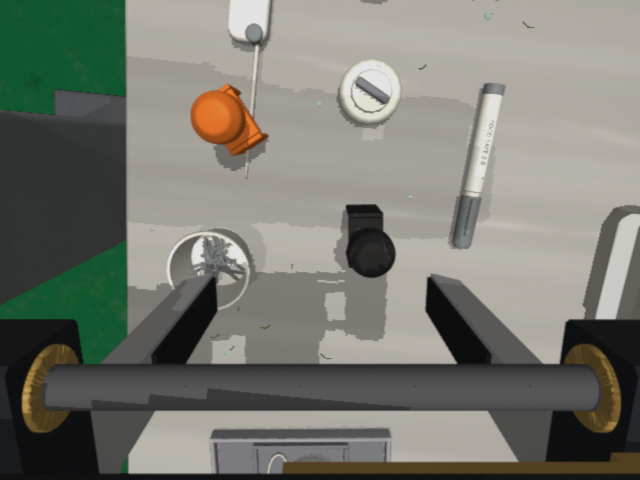

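```bash
python3 - <<'E'
from h import *
im=cv2.imread('pics/w5.png')
c=im[190:290,320:420]; c=cv2.convertScaleAbs(c,alpha=2.5,beta=20)
cv2.imwrite('pics/w5a.png',cv2.resize(c,None,fx=6,fy=6,interpolation=cv2.INTER_CUBIC))
E
```

```text
(no output)
```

View pics/w5a.png

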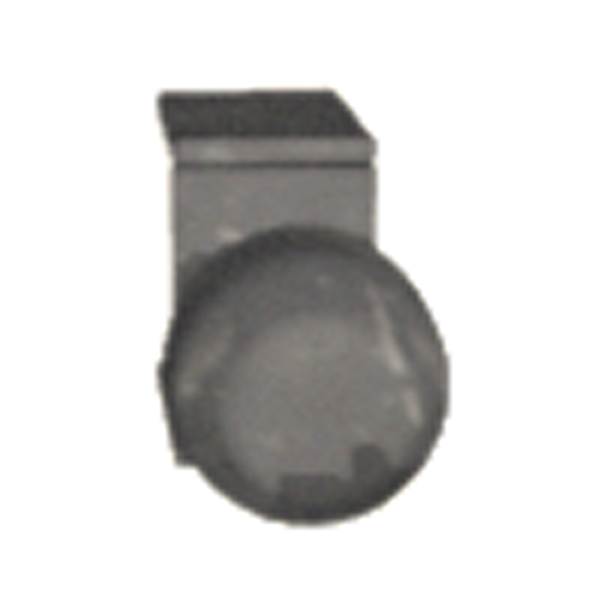

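```bash
python3 - <<'E'
from h import *
T=np.load('T5.npy')
f=lambda p:(p[0]/6+320,p[1]/6+190)
def t(p,z):
    q=ray('wrist',f(p),z,T)[0]; return (T[:3,:3].T@(q-T[:3,3])).round(4)
for nm,p,z in [('bl',(160,92),0),('br',(333,90),0),('tl',(172,163),.046),('tr',(375,163),.046),('tl2',(172,143),.046),('tr2',(375,143),.046),('lowleft',(178,465),.046),('knob',(305,378),.085),('knob',(305,378),.1)]: print(nm,t(p,z))
print(ray('top',(315,237),.1), ray('top',(313.9,238.7),.09))
E
```

```text
bl [ 0.1996  0.022  -0.0081]
br [ 0.1995  0.0481 -0.0085]
tl [ 0.1536  0.021  -0.0058]
tr [ 0.1535  0.048  -0.0058]
tl2 [ 0.1536  0.021  -0.0085]
tr2 [ 0.1535  0.0479 -0.0085]
lowleft [0.1536 0.0225 0.0362]
knob [0.1145 0.0348 0.0132]
knob [0.0995 0.033  0.0091]
[[0.53077695 0.04889435 0.1       ]] [[0.52878363 0.05153529 0.09      ]]
```

Emit:
play_rows --increments '[[[60,0,1.75,0.72,0],[90,0,1.75,0.73,0],[90,2.5,0,0,0],[90,3,0,0,0],[90,3,0,0,0],[90,3,0,0,0],[90,3,0,0,0],[90,2,0,0,0],[90,1,0,0,0],[90,0.6,0,0,0],[90,0,0,0,0]]]'

```text
time_s: 10.15
ee_pos: [0.534, 0.0503, 0.0185]
eef_rot: [-1.618, 1.57, -3.088]
force: [0.2, -0.2, 0.5]
grip_width: 0.0612
```

Emit:
play_rows --increments '[[[255,0,0,0,0],[255,0,0,0,0],[255,0,0,0,0],[255,0,0,0,0],[255,0,0,0,0],[255,0,0,0,0]]]'

```text
time_s: 10.65
ee_pos: [0.5345, 0.0503, 0.0195]
eef_rot: [1.481, 1.57, 0.009]
force: [-0.5, 0.7, 2.8]
grip_width: 0.0322
```

```bash
python3 - <<'E'
from h import *
T=pose();print(T.round(4)); np.save('T6.npy',T)
cv2.imwrite('pics/w6.png',ctrl.camera('wrist')[:,:,::-1])
E
```

```text
[[ 1.100e-03  9.951e-01  9.920e-02  5.345e-01]
 [ 0.000e+00  9.920e-02 -9.951e-01  5.030e-02]
 [-1.000e+00  1.000e-03  1.000e-04  1.950e-02]
 [ 0.000e+00  0.000e+00  0.000e+00  1.000e+00]]
```

View pics/w6.png

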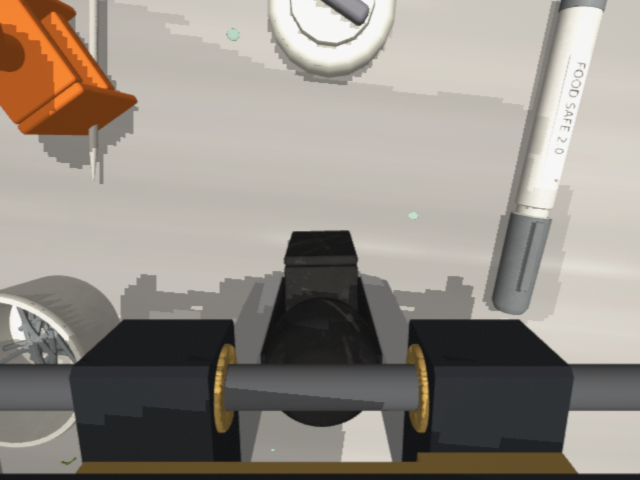

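The opening is 32 mm, so the fingers are holding the 34 mm knob with their shanks rather than the 28 mm base. I'll open and re-grip the knob at pad height.

Emit:
play_rows --increments '[[[90,0,0,0,0],[90,0,0,0,0],[90,0,0,0,0],[90,-2,0,0,0],[90,-2.4,0,0,0],[90,0,0,0,0],[255,0,0,0,0],[255,0,0,0,0],[255,0,0,0,0],[255,0,0,0,0],[255,0,0,0,0],[255,0,0,0,0]]]' --newtons 25

```text
time_s: 11.7
ee_pos: [0.5339, 0.0503, 0.0624]
eef_rot: [-1.625, 1.57, -3.096]
force: [-0.7, -0.8, -1.4]
grip_width: 0.032
```

```bash
python3 - <<'E'
from h import *
T=pose();print(T.round(4)); np.save('T7.npy',T)
cv2.imwrite('pics/w7.png',ctrl.camera('wrist')[:,:,::-1])
E
```

```text
[[-9.000e-04  9.951e-01  9.910e-02  5.339e-01]
 [-0.000e+00  9.910e-02 -9.951e-01  5.030e-02]
 [-1.000e+00 -9.000e-04 -1.000e-04  6.240e-02]
 [ 0.000e+00  0.000e+00  0.000e+00  1.000e+00]]
```

View pics/w7.png

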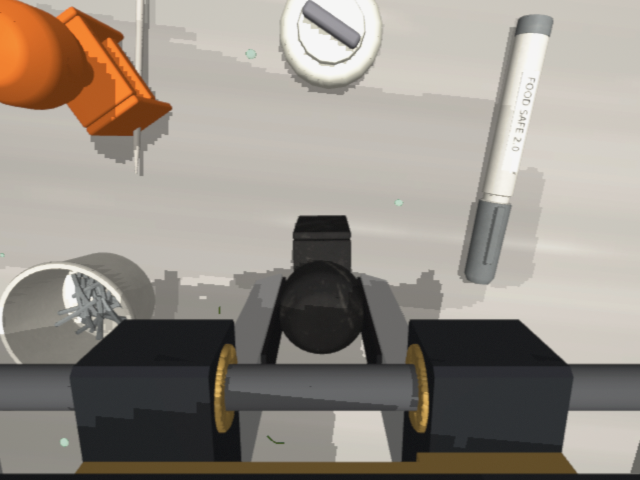

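Emit:
play_rows --increments '[[[255,-1,0,0,0],[255,-2,0,0,0],[255,-2.5,0,0,0],[255,-2.5,0,0,0],[255,0,-1,3.4,0],[255,0,-1,3.4,0],[255,0,-1,3.4,0],[255,0,-1,3.4,0],[255,0,-1,3.4,0],[255,0,-1,3.4,0],[255,0,-1,3.4,0],[255,0,-1,3.4,0]]]'

```text
time_s: 12.75
ee_pos: [0.4809, -0.23, 0.1438]
eef_rot: [0.996, 1.57, -0.475]
force: [1.5, 0.3, -0.3]
grip_width: 0.0317
```

Emit:
play_rows --increments '[[[255,0,-1,3.4,0],[255,0,-1,3.4,0],[255,0,0,0,0],[255,0,0,0,0]]]'

```text
time_s: 13.08
ee_pos: [0.4677, -0.2993, 0.1433]
eef_rot: [2.998, 1.571, 1.524]
force: [-0.4, 0.4, -1.9]
grip_width: 0.0316
```

```bash
python3 - <<'E'
from h import *
T=pose();print(T.round(4)); np.save('T8.npy',T)
cv2.imwrite('pics/w8.png',ctrl.camera('wrist')[:,:,::-1])
E
```

```text
[[ 0.      0.9953  0.0965  0.4677]
 [ 0.      0.0965 -0.9953 -0.2993]
 [-1.      0.     -0.      0.1433]
 [ 0.      0.      0.      1.    ]]
```

View pics/w8.png

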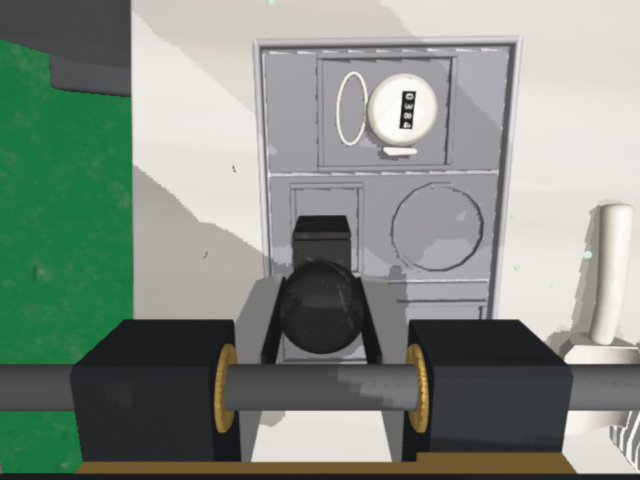

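```bash
python3 - <<'E'
from h import *
T=np.load('T8.npy')
im=cv2.imread('pics/w8.png'); cv2.imwrite('pics/w8a.png',cv2.resize(im[30:290,245:535],None,fx=2.7,fy=2.3,interpolation=cv2.INTER_CUBIC))
def t(uv,z):
    q=ray('wrist',uv,z,T)[0]; print(uv,z,q.round(4),(T[:3,:3].T@(q-T[:3,3])).round(4))
t((437,227),.015); t((392,227),.015); t((483,227),.015); t((437,183),.015); t((437,271),.015)
t((299,188),.012); t((359,188),.012); t((297,225),.012)
t((323,168),.012);t((452,165),.012);t((323,62),.012);t((453,58),.012)
t((402,108),.03)
E
```

```text
(437, 227) 0.015 [ 0.5521 -0.288   0.015 ] [ 0.1283  0.085  -0.003 ]
(392, 227) 0.015 [ 0.5188 -0.2913  0.015 ] [ 0.1283  0.0516 -0.003 ]
(483, 227) 0.015 [ 0.5861 -0.2847  0.015 ] [ 0.1283  0.1192 -0.0031]
(437, 183) 0.015 [ 0.5469 -0.2558  0.015 ] [ 0.1283  0.0829 -0.0356]
(437, 271) 0.015 [ 0.5576 -0.3219  0.015 ] [0.1283 0.0873 0.0312]
(299, 188) 0.012 [ 0.4475 -0.2695  0.012 ] [ 0.1313 -0.0172 -0.0316]
(359, 188) 0.012 [ 0.4914 -0.2652  0.012 ] [ 0.1313  0.0268 -0.0316]
(297, 225) 0.012 [ 0.4484 -0.2972  0.012 ] [ 0.1313 -0.0191 -0.0039]
(323, 168) 0.012 [ 0.4637 -0.2534  0.012 ] [ 0.1313  0.0004 -0.0461]
(452, 165) 0.012 [ 0.5564 -0.2422  0.012 ] [ 0.1313  0.0938 -0.0483]
(323, 62) 0.012 [ 0.4566 -0.1819  0.012 ] [ 0.1313  0.0003 -0.1179]
(453, 58) 0.012 [ 0.5449 -0.1708  0.012 ] [ 0.1313  0.0892 -0.1204]
(402, 108) 0.03 [ 0.5116 -0.2081  0.03  ] [ 0.1133  0.0525 -0.0865]
```

View pics/w8a.png

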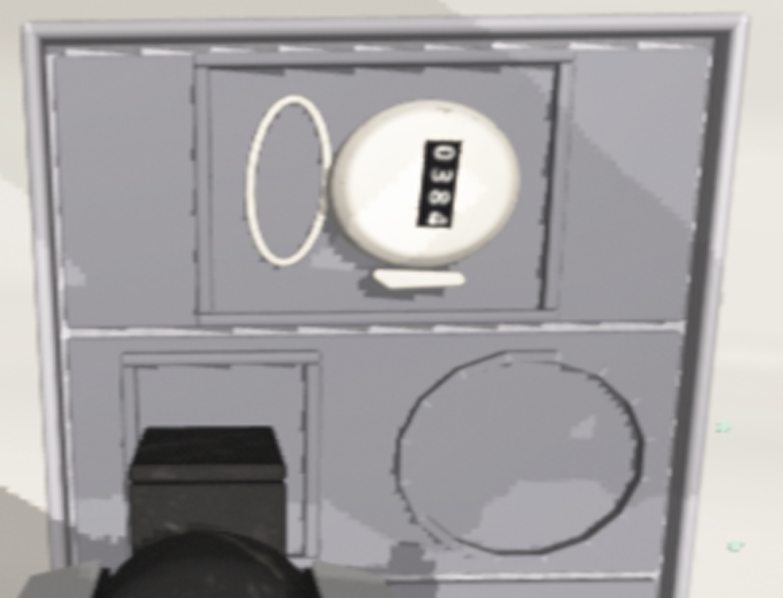

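```bash
python3 - <<'E'
from h import *
T=np.load('T8.npy')
def t(uv,z):
    q=ray('wrist',uv,z,T)[0]; print(uv,z,q.round(4),(T[:3,:3].T@(q-T[:3,3])).round(4))
t((301,216),.081);t((346.5,216),.081);t((293.5,237),.127);t((350.5,237),.127)
t((295,188.7),.010);t((357,188.7),.010)
E
```

```text
(301, 216) 0.081 [ 0.4529 -0.2773  0.081 ] [ 0.0623 -0.0126 -0.0233]
(346.5, 216) 0.081 [ 0.4792 -0.2747  0.081 ] [ 0.0623  0.0137 -0.0233]
(293.5, 237) 0.127 [ 0.4517 -0.2792  0.127 ] [ 0.0163 -0.0141 -0.0215]
(350.5, 237) 0.127 [ 0.4786 -0.2766  0.127 ] [ 0.0163  0.013  -0.0215]
(295, 188.7) 0.01 [ 0.4446 -0.2705  0.01  ] [ 0.1333 -0.0203 -0.0308]
(357, 188.7) 0.01 [ 0.4901 -0.2661  0.01  ] [ 0.1333  0.0255 -0.0309]
```

Emit:
play_rows --increments '[[[255,1,0.2,0,0],[255,2,0,0,0],[255,2,0,0,0],[255,1.2,0,0,0],[255,0.6,0,0,0],[255,0.2,0,0,0],[255,0,0,0,0],[255,0,0,0,0]]]'

```text
time_s: 13.8
ee_pos: [0.4708, -0.2979, 0.0738]
eef_rot: [0.839, 1.57, -0.632]
force: [0.8, -0.1, -1.1]
grip_width: 0.0314
```

Emit:
play_rows --increments '[[[255,0.15,-0.05,0,0],[255,0.1,0,0,0],[255,0,0,0,0]]]'

```text
time_s: 14.05
ee_pos: [0.4701, -0.2982, 0.0712]
eef_rot: [0.794, 1.569, -0.678]
force: [-1.2, 0.6, 3.0]
grip_width: 0.0314
```

Force is 3 N upward, so it has made contact. Releasing and rising.

Emit:
play_rows --increments '[[[120,0,0,0,0],[120,0,0,0,0],[120,0,0,0,0],[120,-1,0,0,0],[120,-2.5,0,0,0],[90,-3,0,0,0],[60,-3,0,0,0],[0,-3,0,0,0],[0,-1,0,0,0],[0,0,0,0,0]]]'

```text
time_s: 14.88
ee_pos: [0.4706, -0.2983, 0.2086]
eef_rot: [0.84, 1.566, -0.632]
force: [0.4, -0.5, 0.5]
grip_width: 0.0798
```

```bash
python3 - <<'E'
from h import *
T=pose();print(T.round(4)); np.save('T9.npy',T)
cv2.imwrite('pics/w9.png',ctrl.camera('wrist')[:,:,::-1])
E
```

```text
[[ 0.0041  0.9951  0.0992  0.4706]
 [-0.003   0.0992 -0.9951 -0.2983]
 [-1.      0.0037  0.0034  0.2086]
 [ 0.      0.      0.      1.    ]]
```

View pics/w9.png

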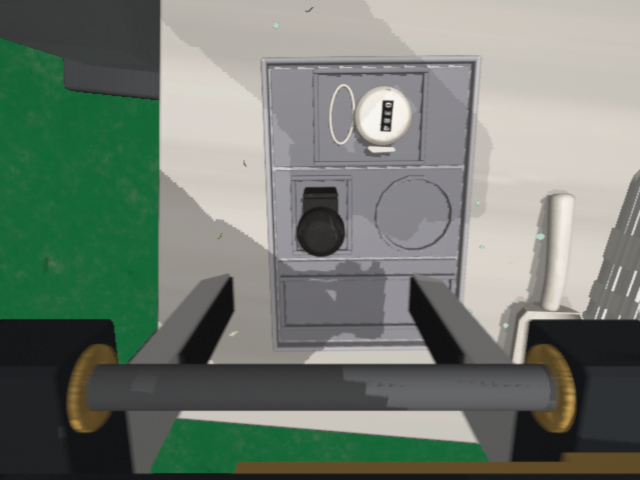

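Stamp stands in its pocket: base edge at (303–337,187), pocket spans columns 294–350. Next is the short pot.

Emit:
play_rows --increments '[[[0,0,0.7,-3.82,0],[0,0,0.7,-3.82,0],[0,0,0.7,-3.82,0],[0,0,0.7,-3.82,0],[0,0,0.7,-3.82,0],[0,0,0.7,-3.82,0],[0,0,0.7,-3.82,0],[0,0,0.7,-3.82,0],[0,0,0.7,-3.82,0]]]'

```text
time_s: 15.68
ee_pos: [0.4975, 0.0524, 0.2036]
eef_rot: [-1.629, 1.568, -3.1]
force: [0.4, 0.1, 0.6]
grip_width: 0.094
```

Emit:
play_rows --increments '[[[0,0,0.7,-3.82,0],[0,0,0.7,-3.82,0],[0,0,0.7,-3.82,0],[0,0,0.7,-3.82,0],[0,0,0.7,-3.82,0],[0,0,0.7,-3.82,0],[0,0,0.7,-3.82,0],[0,0,0.7,-3.82,0],[0,0,0.7,-3.82,0],[0,0,0,0,0],[0,0,0,0,0]]]'

```text
time_s: 16.6
ee_pos: [0.526, 0.4, 0.2022]
eef_rot: [-1.069, 1.566, -2.538]
force: [-0.0, -0.6, -0.4]
grip_width: 0.0941
```

```bash
python3 - <<'E'
from h import *
T=pose();print(T.round(4)); np.save('T10.npy',T)
cv2.imwrite('pics/w10.png',ctrl.camera('wrist')[:,:,::-1])
E
```

```text
[[-0.0036  0.9948  0.1015  0.526 ]
 [-0.0025  0.1015 -0.9948  0.4   ]
 [-1.     -0.0038  0.0021  0.2022]
 [ 0.      0.      0.      1.    ]]
```

View pics/w10.png

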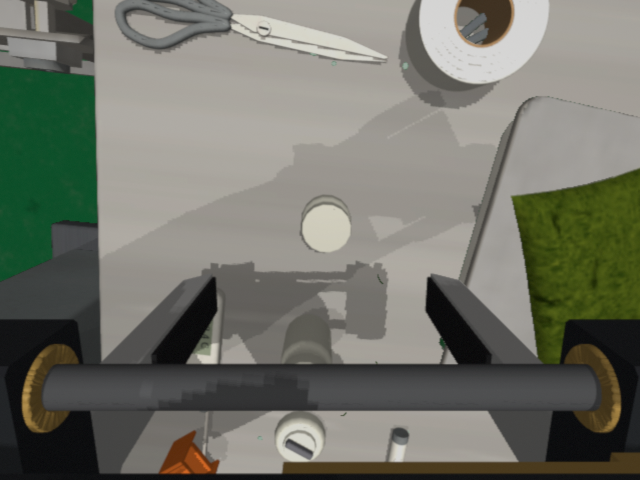

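```bash
python3 - <<'E'
from h import *
T=np.load('T10.npy')
def t(uv,z):
    q=ray('wrist',uv,z,T)[0]; print(uv,z,q.round(4),(T[:3,:3].T@(q-T[:3,3])).round(4))
t((326,229),.05);t((301,229),.05);t((351,229),.05);t((470,250),.03);t((470,250),.0); t((306,360),.09)
im=cv2.imread('pics/w10.png');m=((cv2.cvtColor(im,cv2.COLOR_BGR2HSV)[180:260,280:370,2]>190)*255).astype('uint8')
cs,_=cv2.findContours(m,cv2.RETR_EXTERNAL,cv2.CHAIN_APPROX_NONE);c=max(cs,key=cv2.contourArea);print(cv2.fitEllipse(c+np.array([280,180])))
E
```

```text
(326, 229) 0.05 [0.5287 0.3963 0.05  ] [0.1522 0.0029 0.0036]
(301, 229) 0.05 [0.5088 0.3942 0.05  ] [ 0.1523 -0.0171  0.0036]
(351, 229) 0.05 [0.5486 0.3984 0.05  ] [0.1521 0.0229 0.0036]
(470, 250) 0.03 [0.6542 0.3864 0.03  ] [0.1718 0.1268 0.0262]
(470, 250) 0.0 [0.6657 0.3795 0.    ] [0.2017 0.1377 0.0341]
(306, 360) 0.09 [0.523  0.3018 0.09  ] [ 0.1124 -0.0125  0.0971]
((326.1017761230469, 228.10101318359375), (45.38985824584961, 46.264793395996094), 101.25629425048828)
```

Emit:
play_rows --increments '[[[60,1,0.3,0.33,0],[80,3,0,0,0],[80,3,0,0,0],[80,3,0,0,0],[80,3,0,0,0],[80,2.5,0,0,0],[80,1.5,0,0,0],[80,0.8,0,0,0],[80,0,0,0,0]]]'

```text
time_s: 17.4
ee_pos: [0.5299, 0.3941, 0.0254]
eef_rot: [-1.056, 1.568, -2.529]
force: [0.2, 0.0, 0.2]
grip_width: 0.0645
```

Emit:
play_rows --increments '[[[255,0,0,0,0],[255,0,0,0,0],[255,0,0,0,0],[255,0,0,0,0],[255,0,0,0,0],[255,0,0,0,0]]]'

```text
time_s: 17.9
ee_pos: [0.5307, 0.3961, 0.0284]
eef_rot: [2.023, 1.569, 0.552]
force: [-1.7, -0.7, 5.5]
grip_width: 0.0392
```

Emit:
play_rows --increments '[[[255,-1,0,0,0],[255,-2.5,0,0,0],[255,-3.2,0,0,0],[255,-3.2,0,0,0],[255,-3,0,0,0],[255,0,-0.27,3.8,0],[255,0,-0.27,3.8,0],[255,0,-0.27,3.8,0],[255,0,-0.27,3.8,0],[255,0,-0.27,3.8,0],[255,0,-0.27,3.8,0],[255,0,-0.27,3.8,0]]]'

```text
time_s: 18.9
ee_pos: [0.5375, 0.1276, 0.1572]
eef_rot: [1.67, 1.57, 0.199]
force: [0.8, 0.0, 0.0]
grip_width: 0.0394
```

Emit:
play_rows --increments '[[[255,0,-0.27,3.8,0],[255,0,-0.27,3.8,0],[255,0,-0.27,3.8,0],[255,0,-0.27,3.8,0],[255,0,-0.27,3.8,0],[255,0,-0.27,3.8,0],[255,0,-0.27,3.8,0],[255,0,-0.27,3.8,0],[255,0,-0.27,3.8,0],[255,0,-0.27,3.8,0],[255,0,0,0,0]]]'

```text
time_s: 19.82
ee_pos: [0.5479, -0.2571, 0.1567]
eef_rot: [0.063, 1.57, -1.413]
force: [-0.4, 0.5, -1.5]
grip_width: 0.0397
```

Emit:
play_rows --increments '[[[255,0,-0.27,3.0,0],[255,0,0,0,0],[255,0,0,0,0]]]'

```text
time_s: 20.07
ee_pos: [0.5487, -0.2822, 0.1566]
eef_rot: [-2.279, 1.571, 2.531]
force: [0.6, 0.4, -1.4]
grip_width: 0.0397
```

```bash
python3 - <<'E'
from h import *
T=pose();print(T.round(4)); np.save('T11.npy',T)
cv2.imwrite('pics/w11.png',ctrl.camera('wrist')[:,:,::-1])
E
```

```text
[[-2.000e-04  9.952e-01  9.760e-02  5.487e-01]
 [ 1.000e-04  9.760e-02 -9.952e-01 -2.822e-01]
 [-1.000e+00 -2.000e-04 -1.000e-04  1.566e-01]
 [ 0.000e+00  0.000e+00  0.000e+00  1.000e+00]]
```

View pics/w11.png

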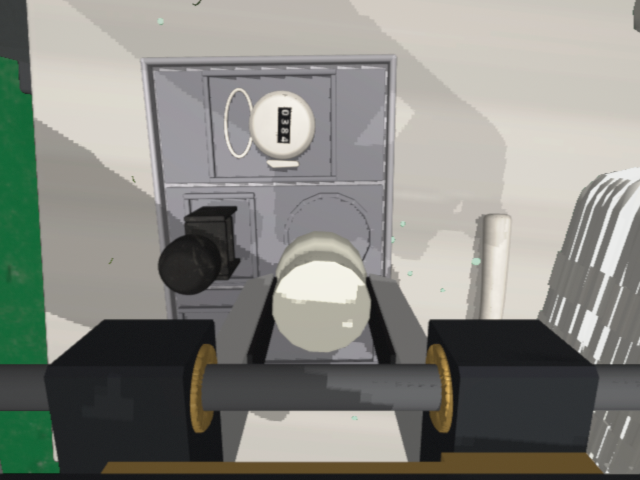

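```bash
python3 - <<'E'
from h import *
T=np.load('T11.npy')
def t(uv,z):
    q=ray('wrist',uv,z,T)[0]; print(uv,z,q.round(4),(T[:3,:3].T@(q-T[:3,3])).round(4))
t((286,238),.013);t((370,238),.013);t((328,193),.013)
print('cap');t((322,304),.178);t((273,304),.178);t((370,304),.178)
t((217,207),.009)
E
```

```text
(286, 238) 0.013 [ 0.5211 -0.2939  0.013 ] [ 0.1436 -0.0285  0.009 ]
(370, 238) 0.013 [ 0.5867 -0.2875  0.013 ] [0.1436 0.0373 0.009 ]
(328, 193) 0.013 [ 0.5503 -0.2555  0.013 ] [ 0.1436  0.0043 -0.0264]
cap
(322, 304) 0.178 [ 0.5479 -0.2794  0.178 ] [-0.0214 -0.0006 -0.0029]
(273, 304) 0.178 [ 0.5284 -0.2813  0.178 ] [-0.0214 -0.0201 -0.0029]
(370, 304) 0.178 [ 0.5669 -0.2775  0.178 ] [-0.0214  0.0186 -0.0029]
(217, 207) 0.009 [ 0.4654 -0.2754  0.009 ] [ 0.1476 -0.0823 -0.0149]
```

Emit:
play_rows --increments '[[[255,0,0.4,0.7,0],[255,2,0,0,0],[255,3,0,0,0],[255,3,0,0,0],[255,2,0,0,0],[255,1,0,0,0],[255,0.5,0,0,0],[255,0,0,0,0],[255,0,0,0,0]]]'

```text
time_s: 20.87
ee_pos: [0.5544, -0.2883, 0.0428]
eef_rot: [0.951, 1.569, -0.52]
force: [0.5, -0.9, -0.4]
grip_width: 0.0392
```

Emit:
play_rows --increments '[[[255,0.3,-0.15,0,0],[255,0.15,0,0,0],[255,0,0,0,0]]]'

```text
time_s: 21.12
ee_pos: [0.5523, -0.2885, 0.0375]
eef_rot: [0.919, 1.57, -0.553]
force: [-0.7, -0.3, -0.3]
grip_width: 0.0396
```

Emit:
play_rows --increments '[[[255,0.1,0,0,0],[255,0,0,0,0]]]'

```text
time_s: 21.28
ee_pos: [0.5524, -0.2887, 0.0374]
eef_rot: [0.707, 1.57, -0.765]
force: [-3.9, 1.8, 10.0]
grip_width: 0.0396
```

Contact is at 10 N. Releasing with a small opening, because the stamp is nearby.

Emit:
play_rows --increments '[[[115,0,0,0,0],[115,0,0,0,0],[115,0,0,0,0],[115,-1,0,0,0],[115,-2.5,0,0,0],[115,-3.5,0,0,0],[100,-3.5,0,0,0],[60,-3.5,0,0,0],[0,-2,0,0,0],[0,0,0,0,0]]]'

```text
time_s: 22.12
ee_pos: [0.5535, -0.2891, 0.2021]
eef_rot: [0.936, 1.562, -0.536]
force: [-0.4, 0.0, -0.2]
grip_width: 0.0738
```

```bash
python3 - <<'E'
from h import *
T=pose();print(T.round(4)); np.save('T12.npy',T)
cv2.imwrite('pics/w12.png',ctrl.camera('wrist')[:,:,::-1])
E
```

```text
[[ 0.0072  0.995   0.0992  0.5535]
 [-0.0043  0.0992 -0.9951 -0.2891]
 [-1.      0.0067  0.0049  0.2021]
 [ 0.      0.      0.      1.    ]]
```

View pics/w12.png

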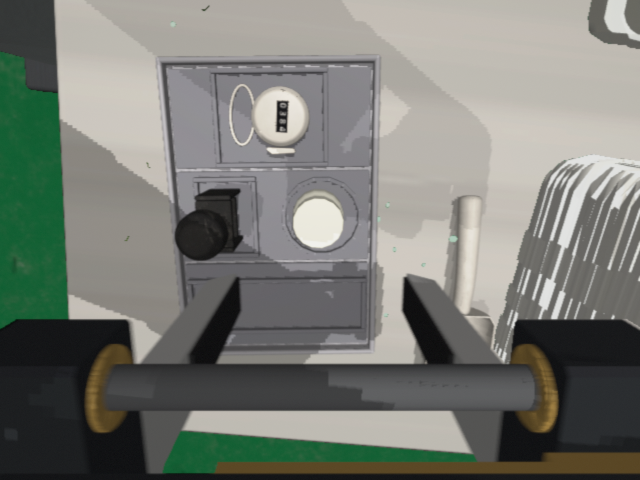

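```bash
python3 - <<'E'
from h import *
T=np.load('T12.npy')
def t(uv,z):
    q=ray('wrist',uv,z,T)[0]; print(uv,z,q.round(4))
for uv in [(193,281),(362,277),(366,328),(196,320)]: t(uv,.012)
im=cv2.imread('pics/top0.png'); cv2.imwrite('pics/t0c.png',cv2.resize(im[20:230,230:450],None,fx=2.8,fy=2.8))
im=cv2.imread('pics/scene0.png'); cv2.imwrite('pics/s0c.png',cv2.resize(im[60:280,280:480],None,fx=2.7,fy=2.7))
for z in (0,.05,.1,.15): print(z,ray('top',(288,152),z).round(3),ray('top',(340,158),z).round(3))
E
```

```text
(193, 281) 0.012 [ 0.4427 -0.3619  0.012 ]
(362, 277) 0.012 [ 0.5969 -0.3429  0.012 ]
(366, 328) 0.012 [ 0.6069 -0.393   0.012 ]
(196, 320) 0.012 [ 0.4466 -0.4004  0.012 ]
0 [[0.771 0.118 0.   ]] [[ 0.754 -0.014  0.   ]]
0.05 [[0.753 0.115 0.05 ]] [[ 0.737 -0.012  0.05 ]]
0.1 [[0.735 0.112 0.1  ]] [[ 0.72 -0.01  0.1 ]]
0.15 [[0.718 0.109 0.15 ]] [[ 0.703 -0.008  0.15 ]]
```

View pics/t0c.png

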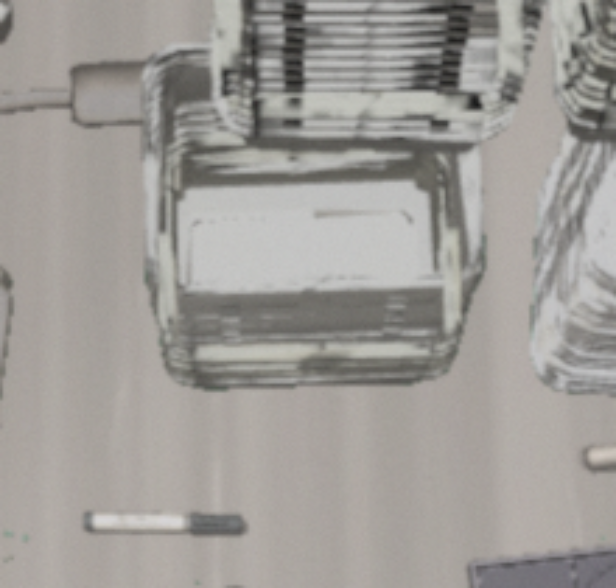

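View pics/s0c.png

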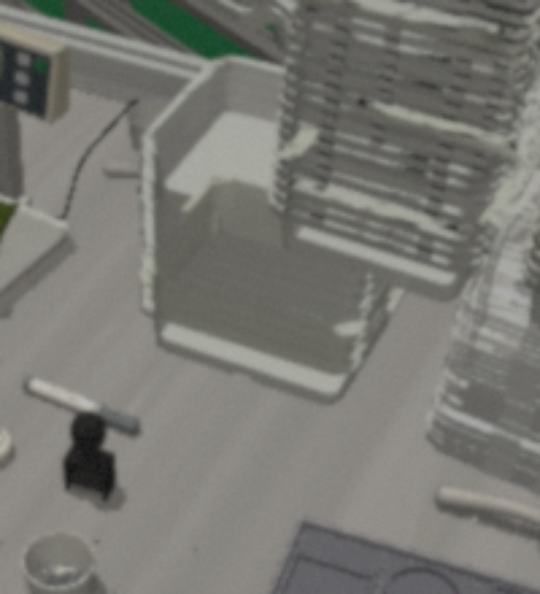

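```bash
python3 - <<'E'
from h import *
def tri(a,b):
    Ps=[]
    for n in('top','scene'):
        M,K=camT(n); Ri=np.linalg.inv(M); Ps.append(K@Ri[:3])
    X=cv2.triangulatePoints(Ps[0],Ps[1],np.array(a,float).reshape(2,1),np.array(b,float).reshape(2,1)); X=(X[:3]/X[3]).T
    print(a,b,X.round(3),(proj('top',X)-a).round(1),(proj('scene',X)-b).round(1))
f=lambda p:(230+p[0]/2.8,20+p[1]/2.8); g=lambda p:(280+p[0]/2.7,60+p[1]/2.7)
tri(f((175,380)),g((160,340)))   # basket lip left
tri(f((440,375)),g((335,395)))   # lip right
tri(f((150,265)),g((150,300)))   
tri(f((235,138)),g((298,235)))  # stack front bottom left
tri(f((495,130)),g((450,285)))
for z in (.2,.3,.4,.5,.6): print(z,ray('top',f((360,110)),z).round(3))
E
```

```text
(292.5, 155.71428571428572) (339.25925925925924, 185.92592592592592) [[ 0.765  0.102 -0.003]] [[ 1.8 -1.3]] [[-2.9  0.5]]
(387.1428571428571, 153.92857142857144) (404.0740740740741, 206.29629629629628) [[ 0.752 -0.127  0.03 ]] [[-1.1  0.8]] [[ 1.8 -0.4]]
(283.57142857142856, 114.64285714285715) (335.55555555555554, 171.1111111111111) [[ 0.877  0.142 -0.034]] [[-3.8  2.9]] [[ 5.9 -1.4]]
(313.92857142857144, 69.28571428571429) (390.3703703703704, 147.03703703703704) [[0.997 0.043 0.01 ]] [[ 3.5 -2.3]] [[-4.9  1. ]]
(406.78571428571433, 66.42857142857143) (446.66666666666663, 165.55555555555554) [[ 0.98  -0.178  0.037]] [[-2.5  1.5]] [[ 3.6 -0.9]]
0.2 [[ 0.917 -0.051  0.2  ]]
0.3 [[ 0.864 -0.044  0.3  ]]
0.4 [[ 0.811 -0.036  0.4  ]]
0.5 [[ 0.758 -0.029  0.5  ]]
0.6 [[ 0.705 -0.022  0.6  ]]
```

Emit:
play_rows --increments '[[[0,0,0.92,-3.6,0],[0,0,0.92,-3.6,0],[0,0,0.92,-3.6,0],[0,0,0.92,-3.6,0],[0,0,0.92,-3.6,0],[0,0,0.92,-3.6,0],[0,0,0.92,-3.6,0],[0,0,0.92,-3.6,0],[0,0,0.92,-3.6,0],[0,0,0.92,-3.6,0],[0,0,0.92,-3.6,0],[0,0,0,0,0]]]'

```text
time_s: 23.17
ee_pos: [0.6131, 0.1214, 0.1945]
eef_rot: [-2.007, 1.569, 2.809]
force: [-0.0, -0.7, -0.3]
grip_width: 0.094
```

Emit:
play_rows --increments '[[[0,3,0,0,0],[0,3,0,0,0],[0,0,0,0,0],[0,0,0,0,0]]]'

```text
time_s: 23.5
ee_pos: [0.6127, 0.1154, 0.1346]
eef_rot: [-1.536, 1.567, -3.008]
force: [0.9, -0.4, 1.2]
grip_width: 0.0939
```

```bash
python3 - <<'E'
from h import *
T=pose();print(T.round(4)); np.save('T13.npy',T)
cv2.imwrite('pics/w13.png',ctrl.camera('wrist')[:,:,::-1])
E
```

```text
[[-3.900e-03  9.951e-01  9.890e-02  6.127e-01]
 [-5.000e-04  9.890e-02 -9.951e-01  1.154e-01]
 [-1.000e+00 -3.900e-03  1.000e-04  1.346e-01]
 [ 0.000e+00  0.000e+00  0.000e+00  1.000e+00]]
```

View pics/w13.png

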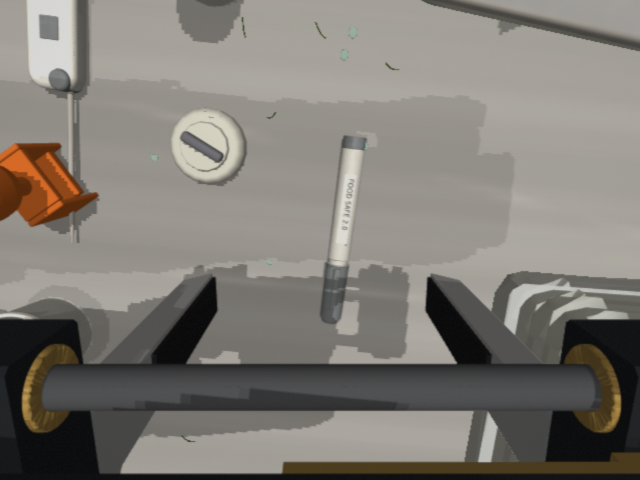

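```bash
python3 - <<'E'
from h import *
T=np.load('T13.npy')
a,b=ray('wrist',[(354,137),(331,322)],.012,T); d=a-b; m=(a+b)/2
print(a,b,np.linalg.norm(d),np.degrees(np.arctan2(d[1],d[0])),m,(T[:3,:3].T@(m-T[:3,3])).round(4))
a,b=ray('wrist',[(352,150),(337,262)],.015,T); d=a-b;print(np.degrees(np.arctan2(d[1],d[0])))
E
```

```text
[0.62722841 0.1851132  0.012     ] [0.62585803 0.04583482 0.012     ] 0.13928512099997054 89.43627857412909 [0.62654322 0.11547401 0.012     ] [0.1226 0.0142 0.0013]
88.86911168549628
```

Emit:
play_rows --increments '[[[100,0,0,0,6.6],[145,1,1.3,0,0],[145,3,0,0,0],[145,3,0,0,0],[145,2.5,0,0,0],[145,1.5,0,0,0],[145,0.8,0,0,0],[145,0.4,0,0,0],[145,0,0,0,0],[145,0,0,0,0]]]'

```text
time_s: 24.38
ee_pos: [0.6275, 0.1156, 0.0157]
eef_rot: [1.717, 1.569, 0.13]
force: [0.1, 0.7, 0.7]
grip_width: 0.0409
```

Emit:
play_rows --increments '[[[145,0.75,0,0,0],[145,0,0,0,0],[200,0,0,0,0],[255,0,0,0,0],[255,0,0,0,0],[255,0,0,0,0],[255,0,0,0,0]]]' --newtons 20

```text
time_s: 24.97
ee_pos: [0.6268, 0.1156, 0.0067]
eef_rot: [1.751, 1.57, 0.164]
force: [-0.3, 0.1, 0.7]
grip_width: 0.0148
```

```bash
python3 - <<'E'
from h import *
T=pose();print(T.round(4)); np.save('T14.npy',T)
cv2.imwrite('pics/w14.png',ctrl.camera('wrist')[:,:,::-1])
E
```

```text
[[ 3.000e-04  9.999e-01 -1.590e-02  6.268e-01]
 [ 1.000e-04 -1.590e-02 -9.999e-01  1.156e-01]
 [-1.000e+00  3.000e-04 -1.000e-04  6.700e-03]
 [ 0.000e+00  0.000e+00  0.000e+00  1.000e+00]]
```

View pics/w14.png

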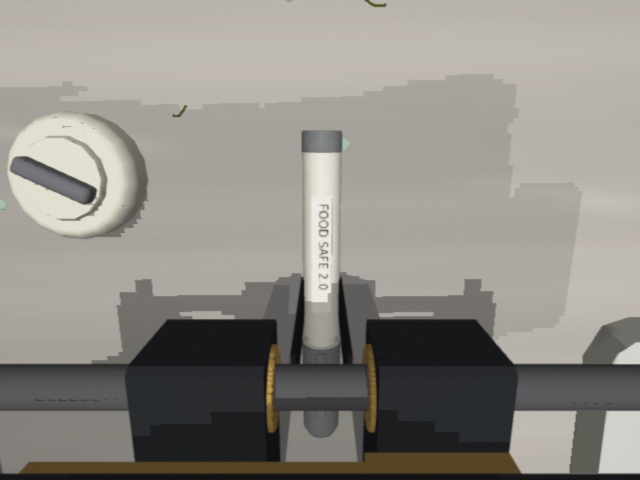

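The pen is held at its middle. There, the gripper body would pass only about 3 mm over the stamp when placing. I'll re-grip 25 mm toward the tail so it clears.

Emit:
play_rows --increments '[[[170,0,0,0,0],[170,0,0,0,0],[170,0,0,-1.3,0],[170,0,0,-1.2,0],[170,0,0,0,0],[170,0,0,0,0],[255,0,0,0,0],[255,0,0,0,0],[255,0,0,0,0],[255,0,0,0,0]]]' --newtons 25

```text
time_s: 25.85
ee_pos: [0.627, 0.1403, 0.0064]
eef_rot: [-1.34, 1.571, -2.927]
force: [-0.5, 0.3, -0.9]
grip_width: 0.0146
```

Emit:
play_rows --increments '[[[255,0,0,0,0],[255,-1,0,0,0],[255,-2,0,0,0],[255,-3,0,0,0],[255,-3,0,0,0],[255,-3,0,0,0],[255,0,0,0,0]]]'

```text
time_s: 26.43
ee_pos: [0.6294, 0.1409, 0.134]
eef_rot: [1.754, 1.561, 0.167]
force: [0.5, -0.1, 0.7]
grip_width: 0.0145
```

```bash
python3 - <<'E'
from h import *
T=pose();print(T.round(4)); np.save('T15.npy',T)
cv2.imwrite('pics/w15.png',ctrl.camera('wrist')[:,:,::-1])
E
```

```text
[[ 0.0096  0.9998 -0.0159  0.6294]
 [ 0.0016 -0.0159 -0.9999  0.1409]
 [-1.      0.0096 -0.0018  0.134 ]
 [ 0.      0.      0.      1.    ]]
```

View pics/w15.png

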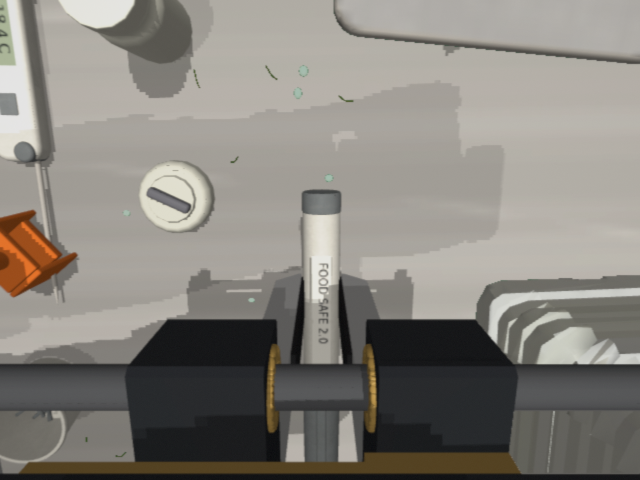

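Emit:
play_rows --increments '[[[255,0,-0.55,3.7,0],[255,0,-0.55,3.7,0],[255,0,-0.55,3.7,0],[255,0,-0.55,3.7,0],[255,0,-0.55,3.7,0],[255,0,-0.55,3.7,0],[255,0,-0.55,3.7,0],[255,0,-0.55,3.7,0],[255,0,-0.55,3.7,0],[255,0,-0.55,3.7,0],[255,0,-0.55,3.7,0],[255,0,-0.55,3.7,0]]]'

```text
time_s: 27.48
ee_pos: [0.5529, -0.3039, 0.1257]
eef_rot: [-2.147, 1.569, 2.549]
force: [0.3, 0.2, 0.0]
grip_width: 0.0148
```

Emit:
play_rows --increments '[[[255,0,-0.55,3.7,0],[255,0,-0.55,3.5,0],[255,0,0,0,6.9],[255,0,0,0,6.9],[255,0,0,0,6.9],[255,0,0,0,6.9],[255,0,0,0,6.9],[255,0,0,0,6.9],[255,0,0,0,6.9],[255,0,0,0,6.9],[255,0,0,0,6.9],[255,0,0,0,6.9]]]'

```text
time_s: 28.48
ee_pos: [0.5414, -0.3739, 0.1256]
eef_rot: [-0.992, 1.569, 2.495]
force: [0.6, 0.3, 0.1]
grip_width: 0.0146
```

Emit:
play_rows --increments '[[[255,0,0,0,6.9],[255,0,0,0,6.9],[255,0,0,0,0],[255,0,0,0,0]]]'

```text
time_s: 28.82
ee_pos: [0.5416, -0.374, 0.1259]
eef_rot: [-0.77, 1.57, 2.485]
force: [0.4, -0.8, -0.2]
grip_width: 0.0152
```

```bash
python3 - <<'E'
from h import *
T=pose();print(T.round(4),np.degrees(np.arctan2(T[1,2],T[0,2]))); np.save('T16.npy',T)
cv2.imwrite('pics/w16.png',ctrl.camera('wrist')[:,:,::-1])
E
```

```text
[[-9.000e-04  1.133e-01 -9.936e-01  5.416e-01]
 [ 7.000e-04 -9.936e-01 -1.133e-01 -3.740e-01]
 [-1.000e+00 -8.000e-04  8.000e-04  1.259e-01]
 [ 0.000e+00  0.000e+00  0.000e+00  1.000e+00]] -173.49571427404388
```

View pics/w16.png

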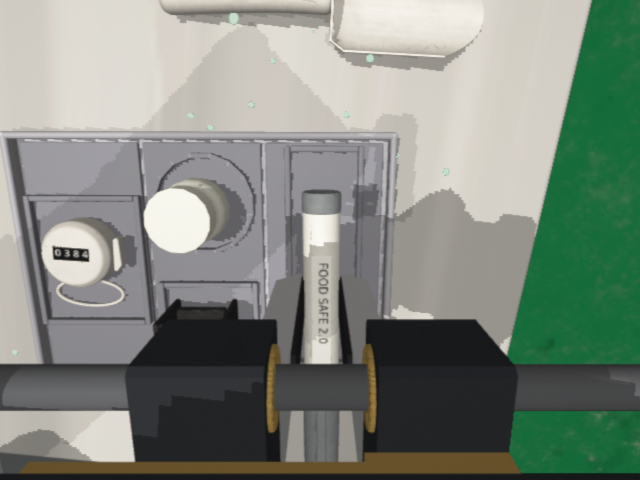

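```bash
python3 - <<'E'
from h import *
T=np.load('T16.npy')
im=cv2.imread('pics/w16.png'); cv2.imwrite('pics/w16a.png',cv2.resize(im[120:300,260:410],None,fx=4,fy=3.3,interpolation=cv2.INTER_CUBIC))
def t(uv,z):
    q=ray('wrist',uv,z,T)[0]; print(uv,z,q.round(4),(T[:3,:3].T@(q-T[:3,3])).round(4))
t((290,152),.011);t((359,152),.011);t((361,230),.011);t((290,230),.011)
t((321,195),.1259+.006)
E
```

```text
(290, 152) 0.011 [ 0.5964 -0.3471  0.011 ] [ 0.1148 -0.0204 -0.0576]
(359, 152) 0.011 [ 0.6017 -0.3938  0.011 ] [ 0.1148  0.0266 -0.0576]
(361, 230) 0.011 [ 0.548  -0.4025  0.011 ] [ 0.1148  0.0292 -0.0033]
(290, 230) 0.011 [ 0.5423 -0.3524  0.011 ] [ 0.1149 -0.0213 -0.0033]
(321, 195) 0.13190000000000002 [ 0.5855 -0.3696  0.1319] [-0.0061  0.0006 -0.0441]
```

View pics/w16a.png

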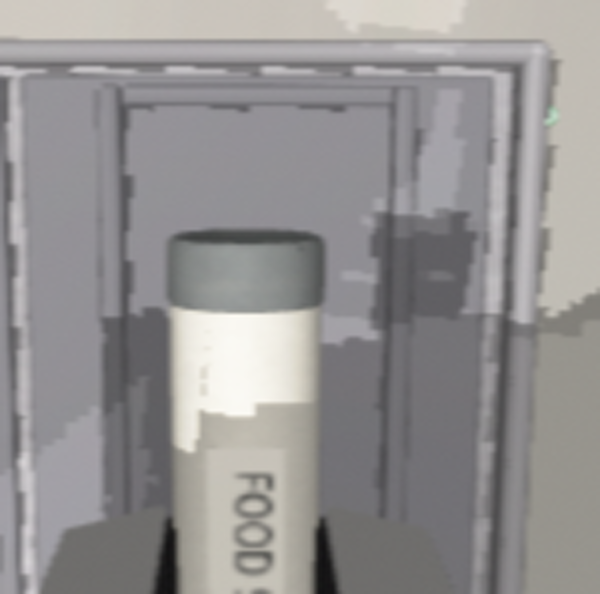

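Emit:
play_rows --increments '[[[255,0,0.15,-0.4,0],[255,2,0,0,0],[255,3,0,0,0],[255,2.5,0,0,0],[255,1.5,0,0,0],[255,0.8,0,0,0],[255,0.4,0,0,0],[255,0,0,0,0],[255,0,0,0,0]]]'

```text
time_s: 29.62
ee_pos: [0.5465, -0.3756, 0.0255]
eef_rot: [2.36, 1.569, -0.671]
force: [0.1, 0.2, -0.1]
grip_width: 0.0147
```

```bash
python3 - <<'E'
from h import *
T=pose();print(T.round(4)); np.save('T17.npy',T)
cv2.imwrite('pics/w17.png',ctrl.camera('wrist')[:,:,::-1])
E
```

```text
[[ 1.100e-03  1.102e-01 -9.939e-01  5.465e-01]
 [-9.000e-04 -9.939e-01 -1.102e-01 -3.756e-01]
 [-1.000e+00  1.000e-03 -1.000e-03  2.550e-02]
 [ 0.000e+00  0.000e+00  0.000e+00  1.000e+00]]
```

View pics/w17.png

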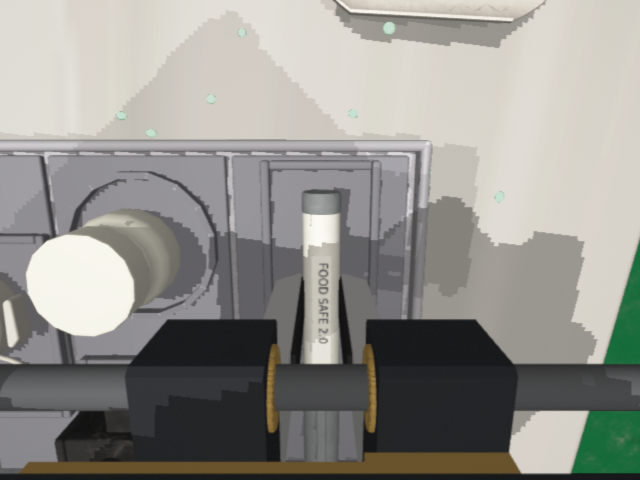

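The pen (columns 303–340) is centred between the lane fences (265–380). Lowering.

Emit:
play_rows --increments '[[[255,0.5,0,0,0],[255,0.3,0,0,0],[255,0,0,0,0],[255,0,0,0,0]]]'

```text
time_s: 30.0
ee_pos: [0.5459, -0.3752, 0.0164]
eef_rot: [-0.731, 1.571, 2.521]
force: [0.2, 0.4, 0.7]
grip_width: 0.0146
```

Emit:
play_rows --increments '[[[255,0.1,0,0,0],[255,0,0,0,0],[195,0,0,0,0],[195,0,0,0,0],[195,0,0,0,0],[195,-1,0,0,0],[195,-2,0,0,0],[150,-3,0,0,0],[100,-3.5,0,0,0],[100,-3.5,0,0,0],[60,-3.5,0,0,0],[0,0,0,0,0]]]'

```text
time_s: 31.0
ee_pos: [0.5478, -0.3766, 0.1896]
eef_rot: [2.377, 1.559, -0.655]
force: [0.2, -0.4, 1.2]
grip_width: 0.0519
```

```bash
python3 - <<'E'
from h import *
T=pose();print(T.round(4)); np.save('T18.npy',T)
cv2.imwrite('pics/w18.png',ctrl.camera('wrist')[:,:,::-1])
t=ctrl.camera('top')[:,:,::-1]; cv2.imwrite('pics/top18.png',t)
cv2.imwrite('pics/top18b.png',cv2.resize(t[190:330,140:530],None,fx=2,fy=2,interpolation=cv2.INTER_CUBIC))
E
```

```text
[[ 0.0093  0.1095 -0.9939  0.5478]
 [-0.0071 -0.994  -0.1096 -0.3766]
 [-0.9999  0.0081 -0.0085  0.1896]
 [ 0.      0.      0.      1.    ]]
```

View pics/w18.png

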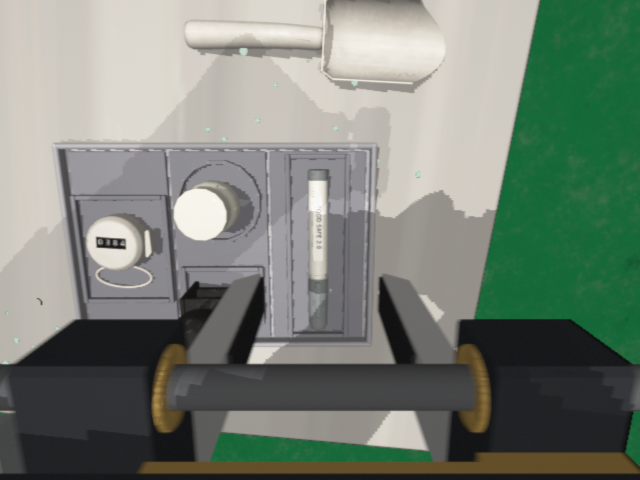

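View pics/top18b.png

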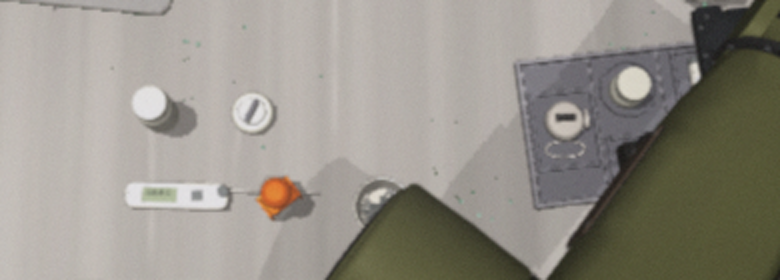

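```bash
python3 - <<'E'
from h import *
T=np.load('T18.npy')
c=np.array([.511,-.2935]);a=np.radians(6.1);x=np.array([np.cos(a),np.sin(a)]);y=np.array([-x[1],x[0]])
def t(nm,uv,z):
    q=ray('wrist',uv,z,T)[0]; d=q[:2]-c; print(nm,q.round(4),'tray xy',(d@x).round(4),(d@y).round(4))
t('pen tail',(318,171),.020);t('pen cap end',(317,328),.018)
t('lane ul',(293,158),.011);t('lane ur',(345,158),.011);t('lane ll',(293,332),.011);t('lane lr',(341,332),.011)
t('tray ul',(56,146),.016);t('tray ur',(376,146),.016);t('tray lr',(370,343),.016)
im=cv2.imread('pics/w18.png'); cv2.imwrite('pics/w18a.png',cv2.resize(im[140:350,260:390],None,fx=4,fy=2.8,interpolation=cv2.INTER_CUBIC))
E
```

```text
pen tail [ 0.5896 -0.3717  0.02  ] tray xy 0.0699 -0.0861
pen cap end [ 0.4511 -0.3858  0.018 ] tray xy -0.0694 -0.0854
lane ul [ 0.5974 -0.3499  0.011 ] tray xy 0.0799 -0.0653
lane ur [ 0.6021 -0.3929  0.011 ] tray xy 0.08 -0.1085
lane ll [ 0.4416 -0.3647  0.011 ] tray xy -0.0766 -0.0635
lane lr [ 0.4462 -0.4085  0.011 ] tray xy -0.0766 -0.1074
tray ul [ 0.5861 -0.1583  0.016 ] tray xy 0.0891 0.1264
tray ur [ 0.6146 -0.4166  0.016 ] tray xy 0.0899 -0.1334
tray lr [ 0.4406 -0.4355  0.016 ] tray xy -0.0851 -0.1337
```

View pics/w18a.png

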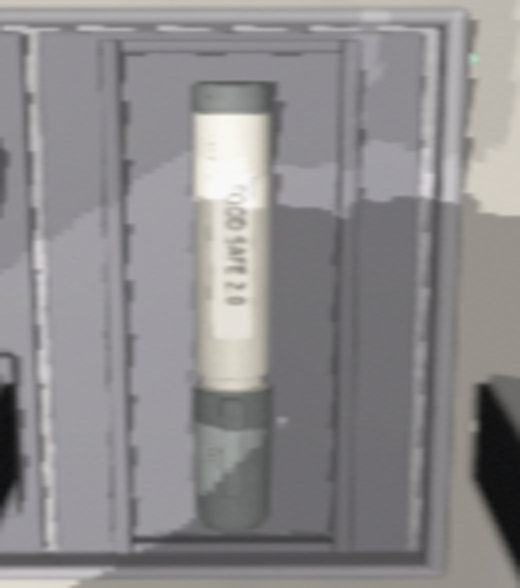

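Emit:
play_rows --increments '[[[0,-0.6,-3.6,0,0],[0,-0.6,-3.6,0,0],[0,-0.6,-3.6,0,0],[0,-0.6,-3.6,0,0],[0,-0.6,-3.6,0,0],[0,-0.6,-3.6,0,0],[0,-0.6,-3.6,0,0],[0,-0.6,-3.6,0,0],[0,0,-3.6,0,0],[0,0,-3.6,0,0],[0,0,-3.6,0,0],[0,0,0,0,0]]]'

```text
time_s: 32.1
ee_pos: [0.5013, 0.0231, 0.2275]
eef_rot: [-0.551, 1.569, 2.704]
force: [0.7, -0.4, -0.9]
grip_width: 0.0943
```

```bash
python3 - <<'E'
from h import *
t=ctrl.camera('top')[:,:,::-1]; cv2.imwrite('pics/top19.png',t)
cv2.imwrite('pics/top19b.png',cv2.resize(t[195:305,385:530],None,fx=5,fy=5,interpolation=cv2.INTER_CUBIC))
s=ctrl.camera('scene')[:,:,::-1]; cv2.imwrite('pics/s19.png',s); cv2.imwrite('pics/s19b.png',cv2.resize(s[220:350,350:510],None,fx=4.5,fy=4.5,interpolation=cv2.INTER_CUBIC))
E
```

```text
(no output)
```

View pics/top19b.png

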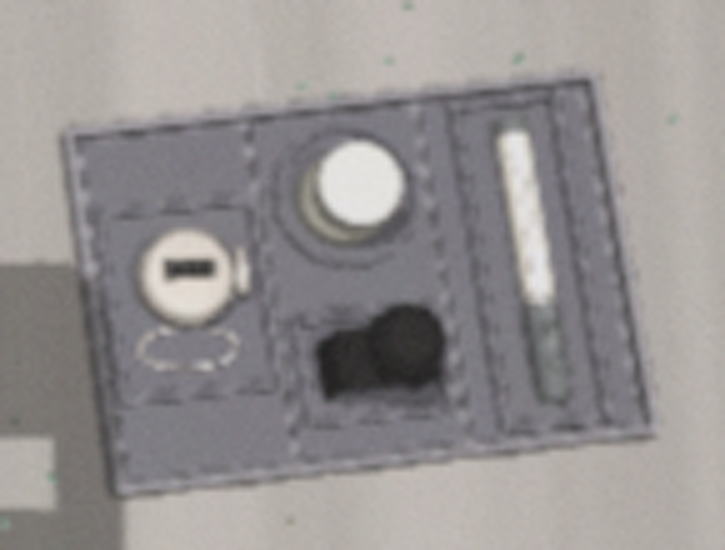

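View pics/s19b.png

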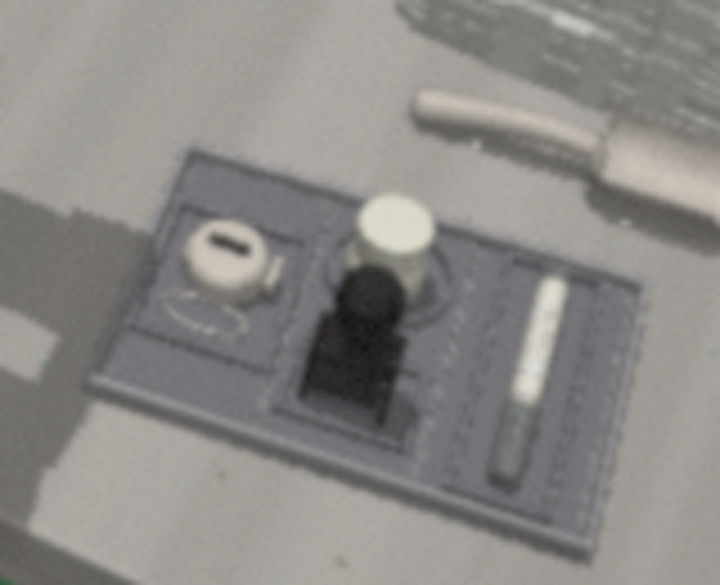

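View pics/top19.png

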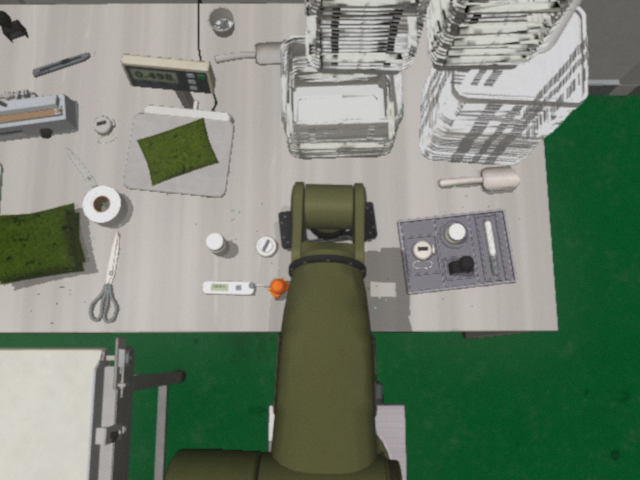

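```bash
python3 - <<'E'
from h import *
c=np.array([.5105,-.2932]);a=np.radians(6.1);x=np.array([np.cos(a),np.sin(a)]);y=np.array([-x[1],x[0]])
f=lambda p:(p[0]/5+385,p[1]/5+195)
def t(nm,cam,uv,z,off,T=None):
    q=ray(cam,uv,z,T)[0]; d=q[:2]-c; print(nm,(np.array([d@x,d@y])*1000-off).round(1))
t('stamp knob','top',f((410,343)),.104,[-42,0]); t('pot','top',f((360,183)),.059,[42,0]); t('counter body (exp 10,2.5)','top',f((188,277)),.033,[0,84])
T=np.load('T9.npy'); 
t('stamp base rear L (exp -14,23)','wrist',(303,187),.009,[-42,0],T);t('rear R(14,23)','wrist',(337,187),.009,[-42,0],T)
T=np.load('T12.npy'); t('pot w','wrist',(318,222),.059,[42,0],T)
# look-alikes before/after
for n in ('top0','top19'):
    im=cv2.imread(f'pics/{n}.png'); v=cv2.cvtColor(im[195:310,195:285],cv2.COLOR_BGR2HSV)[...,2]
    cs,_=cv2.findContours(((v>188)*255).astype('uint8'),cv2.RETR_EXTERNAL,cv2.CHAIN_APPROX_NONE)
    print(n,[np.round(np.array(cv2.minEnclosingCircle(k)[0])+[195,195],1).tolist() for k in cs if cv2.contourArea(k)>50])
E
```

```text
stamp knob [-1.2  2.4]
pot [-1.3  2.1]
counter body (exp 10,2.5) [9.  0.3]
stamp base rear L (exp -14,23) [-12.6  22.9]
rear R(14,23) [17.8 22.7]
pot w [0.6 2.4]
top0 [[276.5, 286.0], [227.5, 287.0], [265.4, 245.6], [213.6, 240.4], [273.5, 205.5]]
top19 [[275.5, 288.5], [265.3, 245.6], [213.5, 240.1], [195.5, 253.0], [228.0, 244.0]]
```

```bash
python3 - <<'E'
from station import ctrl
print(ctrl.get_obs()['time_s']); print(ctrl.hand_in())
E
```

```text
32.2
the job is handed in; nothing more can be done
None
```

All four kit things are in their places in the tray, and I handed the job in at about 32 s of the 115 s allowed. The hand-in gave no verdict.

**Last position checks:** these are my measurements from the top and wrist pictures, good to about 2–3 mm.

| Thing | Offset from where it should be | Limit (x, y) |
|---|---|---|
| Marker pen | about 1 mm or less along and across the lane | 13, 18 mm |
| Date stamp | 1–2 mm in x, 2 mm in y | 13, 13 mm |
| Short pot | about 1 mm in x, 2 mm in y | 13.5, 13.5 mm |
| Tally counter | 1–2 mm in x and y | 18, 14 mm |

The pen and counter lie flat, the stamp and pot stand upright, and the gripper was open and clear of everything.

**Two re-grips:** the stamp was first caught on its knob by the finger shanks, so I opened and gripped the knob properly. The pen I gripped again 25 mm toward its tail so the gripper body would clear the stamp.

**Checks that disagreed or failed:**
- **Tray position:** the top and wrist views differed by 2–3 mm, so I placed between them.
- **Look-alikes:** the tall pot and timer are within 0.3 px of their start. The brightness mask missed the thermometer in the last picture, so I only saw by eye that it had not moved.

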